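# Fetch a levelling foot from a tilt-out bin to the press nest

### The job

Tilt out the bin that holds the round-based levelling foot, take the foot out, and stand it upright on the press nest, set down gently and pushed fully home against both walls of the V-stop. Push the bin fully shut again, keep the other two bins shut with their parts inside, and leave the tray, bottle and screwdriver where they are.

Things in the scene. Friction and masses are not known exactly. Their poses are not given: they have to be found in the camera images.
- housing: Fixed grey bin housing, 400 wide (y), 110 deep, 192 tall, clear roof and back, with three clear tilt-out bins in a row: bin0 at y = +130, bin1 at 0, bin2 at -130 mm. Origin on the table under the middle of the bins' pivot line, which is 80 mm up, along the bottom edge of their front panels. x points into the housing, z up. The roof (underside 180, top 192 mm up) begins 30 mm behind the front panels.
- bin0 (a joint): Tilt of bin0 (+y end of the row), rad: 0 = shut (upright), growing as its top swings out to the front (housing -x) about the bottom pivot, to a stop at 0.55. A stiff hinge (about 0.35 N m of friction): the bin stays where it is left; some 3 to 8 N at the bar moves it.
- bin0_bar (a point): Middle of the pull bar of bin0: a level grey bar, 10 mm thick, 90 long (along y), 40 mm in front of the outer face of the front panel and 68 mm above the pivot when shut, a post at each end; clear gap between bar and panel 35 mm, open above and below. Axes turn with the bin: x into the bin, square to the panel; z up along the panel.
- bin0_in (a point): Inside bin0: 46 mm behind the pivot, 30 mm above the bin's underside, mid-width; axes as for the bar. Bin 90 deep (x), 124 wide (y), walls 2 to 3 mm, floor 3; front panel 75 high, sides 75 high in the front half and 40 behind, back 40, open on top. When shut the roof covers most of it; tilted out, its mouth leans to the front.
- bin1 (a joint): Tilt of bin1 (middle of the row), rad: 0 = shut (upright), growing as its top swings out to the front (housing -x) about the bottom pivot, to a stop at 0.55. A stiff hinge (about 0.35 N m of friction): the bin stays where it is left; some 3 to 8 N at the bar moves it.
- bin1_bar (a point): Middle of the pull bar of bin1: a level grey bar, 10 mm thick, 90 long (along y), 40 mm in front of the outer face of the front panel and 68 mm above the pivot when shut, a post at each end; clear gap between bar and panel 35 mm, open above and below. Axes turn with the bin: x into the bin, square to the panel; z up along the panel.
- bin1_in (a point): Inside bin1: 46 mm behind the pivot, 30 mm above the bin's underside, mid-width; axes as for the bar. Bin 90 deep (x), 124 wide (y), walls 2 to 3 mm, floor 3; front panel 75 high, sides 75 high in the front half and 40 behind, back 40, open on top. When shut the roof covers most of it; tilted out, its mouth leans to the front.
- bin2 (a joint): Tilt of bin2 (-y end of the row), rad: 0 = shut (upright), growing as its top swings out to the front (housing -x) about the bottom pivot, to a stop at 0.55. A stiff hinge (about 0.35 N m of friction): the bin stays where it is left; some 3 to 8 N at the bar moves it.
- bin2_bar (a point): Middle of the pull bar of bin2: a level grey bar, 10 mm thick, 90 long (along y), 40 mm in front of the outer face of the front panel and 68 mm above the pivot when shut, a post at each end; clear gap between bar and panel 35 mm, open above and below. Axes turn with the bin: x into the bin, square to the panel; z up along the panel.
- bin2_in (a point): Inside bin2: 46 mm behind the pivot, 30 mm above the bin's underside, mid-width; axes as for the bar. Bin 90 deep (x), 124 wide (y), walls 2 to 3 mm, floor 3; front panel 75 high, sides 75 high in the front half and 40 behind, back 40, open on top. When shut the roof covers most of it; tilted out, its mouth leans to the front.
- foot: The same levelling foot, with its origin at the middle of its underside; z along the stem.
- foot_mid (a point): The levelling foot to be fetched: round grey disc base, 50 diameter and 10 thick, with a plain steel stem, 16 diameter and 48 long, standing up from its middle; 58 tall in all, 85 to 155 g. This point is on its axis, 34 mm above its underside (middle of the stem); z runs along the stem, away from the base. It stands in one of the three bins and may slide to the front panel as the bin tilts.
- square_mid (a point): Another part, in another bin: grey 46 x 46 x 10 mm square base with a short steel stem 16 diameter, 36 tall in all. Point 18 mm above its underside.
- cap_mid (a point): Another part, in the remaining bin: plain grey round cap, 46 diameter, 34 tall, no stem. Point at its centre.
- nest: Press nest, fixed to the table: beech board 170 x 110 x 18 mm, on it a black plate (95 square, top 28 mm above the table), and on the plate a bare steel V-stop of two low walls, 46 long and 12 high, at right angles to each other. The V is open towards the nest's -x, its apex lies towards +x. Origin on the table under the seat point; z up.
- seat (a point): On the top face of the nest's black plate (28 mm above the table): where the middle of the foot's base comes to lie when its disc touches both walls of the V-stop. Axes as for the nest.
- tray_mid (a point): Bystander: empty black tray, 160 x 110 x 22 mm, loose. Point at its centre.
- oil_mid (a point): Bystander: white oil bottle, 50 diameter, 110 tall, loose. Point at its centre.
- driver_grip (a point): Bystander: screwdriver lying on the table, 170 long, about 30 thick. Point in its handle.
Not all that is in view belongs to the job. What is shaped like the foot but turquoise is not meant.

How it is judged:
On the way, in this order (a step that is already met when the one before it is completed fails the run):
1. the bin that holds the foot is tilted out (over 0.4 rad) with the foot in it (((value of joint bin0 above 0.4 rad and distance between foot_mid and bin0_in below 0.075 m) or (value of joint bin1 above 0.4 rad and distance between foot_mid and bin1_in below 0.075 m) or (value of joint bin2 above 0.4 rad and distance between foot_mid and bin2_in below 0.075 m))), for 0.2 s.
2. the foot is lifted out, clear of all bins (distance between foot_mid and bin0_in above 0.12 m and distance between foot_mid and bin1_in above 0.12 m and distance between foot_mid and bin2_in above 0.12 m), for 0.1 s.
At the end, for the whole second after the job is handed in: The foot stands upright (within 0.06 rad) on the nest plate, its axis within 3.5 mm of the seat point; all three bins are shut (below 0.06 rad); the square-based part and the cap are still in bins (horizontal distance between foot_mid and seat below 0.0035 m and z of foot_mid in the frame of seat between 0.03 and 0.038 m and angle between foot_mid's own z axis and vertical below 0.06 rad and value of joint each of bin0, bin1, bin2 below 0.06 rad and (distance between square_mid and bin0_in below 0.075 m or distance between square_mid and bin1_in below 0.075 m or distance between square_mid and bin2_in below 0.075 m) and (distance between cap_mid and bin0_in below 0.075 m or distance between cap_mid and bin1_in below 0.075 m or distance between cap_mid and bin2_in below 0.075 m)); the robot touches nothing.
It fails at once if a bin that holds one of the other parts is tilted beyond 0.3 rad ((value of joint bin0 above 0.3 rad and distance between square_mid and bin0_in below 0.075 m) or (value of joint bin0 above 0.3 rad and distance between cap_mid and bin0_in below 0.075 m) or (value of joint bin1 above 0.3 rad and distance between square_mid and bin1_in below 0.075 m) or (value of joint bin1 above 0.3 rad and distance between cap_mid and bin1_in below 0.075 m) or (value of joint bin2 above 0.3 rad and distance between square_mid and bin2_in below 0.075 m) or (value of joint bin2 above 0.3 rad and distance between cap_mid and bin2_in below 0.075 m)).
It fails at once if tray, bottle or screwdriver shifted by more than 30 mm (distance of any of tray_mid, oil_mid, driver_grip from where it was at the start of the episode above 0.03 m).
It fails at once if the foot is dropped or slammed on the nest (over 0.4 m/s within 12 mm of the plate) (horizontal distance between foot_mid and seat below 0.08 m and z of foot_mid in the frame of seat below 0.046 m and linear speed of foot above 0.4 m/s).
It also fails if it takes over 72 s, if anything falls off the work surface, if the arm or the gripper's body presses on something with over 40 N, if the wrist force passes 120 N, or if a joint passes its speed limit or range.

### The arm

A 6-joint arm with a two-finger parallel gripper is mounted at the origin on the work surface. World frame = base frame: x ahead of the robot, y to its left, z up, the work surface at z = 0. Lengths are in m, angles in rad, forces in N, time in s.
With the tool pointing down it reaches from about 0.375 to 0.9 m from the base axis. Payload 3.1 kg.
Tool frame: the origin (TCP) lies on the centre line of the jaws, within the pads' length; the fingertips stand 19 mm ahead of it and the grasp point (between the pads) is the TCP; z points along the fingers, y is the line along which they close (so a half turn about z gives the same grasp; the last joint's range is limited). The gripper opens to 85 mm and grips with 20 to 120 N. Pads are 22 mm wide; open, the fingers measure 114 mm over their backs; the gripper's body (76 mm by 85 mm) begins 54 mm behind the grasp point. The pads swing forward as they close: fully open they stand 13 mm farther back than shut.
Start: joints at [0.982, 0.527, 1.433, -0, 1.181, -0.178], TCP at [0.25, 0.573, 0.25] pointing down, gripper open.
Joint ranges: [-3.08, 3.08], [-0.75, 2.2], [0.22, 2.44], [-1.43, 4.57], [0, 2.65], [-2.85, 2.85]. Speed limits (rad/s): [2.79, 2.79, 3.14, 3.14, 3.14, 3.14].

### API

Orientations are given as a unit quaternion [x, y, z, w].
In Python, from station import manip gives the robot as it stands.
- The arm moves only by the tool servo_tool, never from a script. Its argument "rows" is a list that holds one entry, the list of rows, each a list of 7 numbers: the turn, a rotation vector about the tool's x, y, z in degrees, then the shift along the tool's x, y, z in m, then the gripper command: -1 is shut, 1 is fully open, values between are in proportion. In form: [[[wx, wy, wz, tx, ty, tz, jaw], ...]]. A call has 1 to 8 rows; each row shifts and turns the commanded pose from where the row before left it, along the tool's axes as they then stand; what a row does not reach is not made up. A row lasts 1/12 s, in which the tool goes at most 41.7 mm and 7.16 degrees, less where a joint would pass 70% of its speed; a pose out of reach is approached as far as the arm can. A call is refused whole if a number of a shift passes 0.0417 or a number of a turn 7.16, either way. A call with a gripper value outside its range is refused whole. The fingers move at their own pace and stop on an object; "squeeze" is the grip in N (left out, the last holds). Time passes only in rows, so rows that do not move let the fingers close. It gives the time, the measured TCP pose, the force, the opening and the grip force at its end, in the units of the state.
- manip.sense(): the state, without advancing time (a new reading comes with each control period).
- manip.snapshot(name): name is "scene" or "top" or "wrist"; returns the picture (400x640x3 uint8, blue, green, red); there is no depth.
- manip.camera_info(name): a dict with "K" (3x3 intrinsics, pixels), "camera_from_world" (4x4, takes a point from world to camera coordinates). Camera axes: x right, y down, z forward; pixel columns grow to the right and rows downward; lengths in m; the calibration is good to about 2 mm. A picture is of the moment at which its call begins: read the wrist's pose just before it. camera_info takes no time and is no camera call; for the wrist camera it gives the pose at the moment of the call.
- manip.sign_off(): hands the job in; it is judged then, once.
The state is a dict: "t": time; "q": joint angles; "qd": joint speeds; "tau": joint torques, N m; "tcp_pos": TCP position; "tool_rot": TCP orientation; "force": force on the tool from outside, world axes, zero at the start; "ft_torque": the same for the moment, N m; "finger_gap": opening from 0.0 (shut) to 1.0 (fully open); "gripper_force": force on a finger pad.
Only numpy, scipy, OpenCV 4.12 (cv2) and the standard library are available. Lean on these libraries where they do the work, as an engineer would, in place of code of your own. Each camera call takes 0.05 s, during which the arm holds its last target. There are 200 camera calls.

## Working session

There is one attempt and no reset: what is moved stays moved. The work goes in short steps, Python scripts to look and compute and a tool call to move; the robot and the scene stay as the last step left them, time stands still between calls to the robot, and variables do not carry over. Pictures are saved under pics/ and viewed, at most 10 in all, crops included, and the job is handed in when it is done.

Besides the shell and the picture viewer there is one more tool, called after "Request:" as a command line: name --argument value ..., lists and objects as JSON in quotes. servo_tool: Moves the arm, as the interface text tells. Its arguments: {"type":"object","properties":{"rows":{"type":"array","items":{"type":"array","items":{"type":"array","items":{"type":"number"}}}},"squeeze":{"type":"number"}},"required":["rows"]}

```bash
ls; mkdir -p pics; python3 - <<'E'
from station import manip
import cv2,numpy as np
s=manip.sense();print({k:np.round(v,4).tolist() for k,v in s.items()})
for n in("scene","top"):
    cv2.imwrite(f"pics/{n}0.png",manip.snapshot(n));i=manip.camera_info(n);print(n,np.round(i["K"],1).tolist(),np.round(i["camera_from_world"],4).tolist())
E
```

```text
pics
{'t': 0.0, 'q': [0.9815, 0.5285, 1.4339, -0.0, 1.1814, -0.1785], 'qd': [-0.0005, 0.0002, -0.0009, -0.001, 0.0018, -0.0007], 'tau': [-0.0006, -44.2349, -17.8026, -0.0002, 0.0084, -0.0], 'tcp_pos': [0.2492, 0.5725, 0.2493], 'tool_rot': [0.2039, 0.979, -0.001, -0.0004], 'force': [-0.2408, 0.4543, 0.7094], 'ft_torque': [-0.0175, 0.0157, 0.0515], 'gripper_force': 0.0, 'finger_gap': 1.0031}
scene [[396.3, 0.0, 316.5], [0.0, 396.3, 204.4], [0.0, 0.0, 1.0]] [[0.844, 0.5363, 0.0052, -0.4722], [0.3956, -0.616, -0.6812, -0.1128], [-0.3622, 0.577, -0.7321, 1.3845], [0.0, 0.0, 0.0, 1.0]]
top [[380.1, 0.0, 318.0], [0.0, 380.1, 200.6], [0.0, 0.0, 1.0]] [[0.0841, -0.9965, -0.0009, -0.0346], [-0.9741, -0.082, -0.2108, 0.5536], [0.2099, 0.0186, -0.9775, 0.9219], [0.0, 0.0, 0.0, 1.0]]
```

View pics/scene0.png

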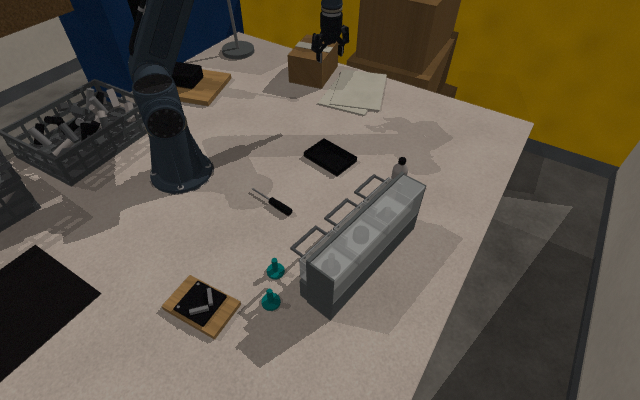

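View pics/top0.png

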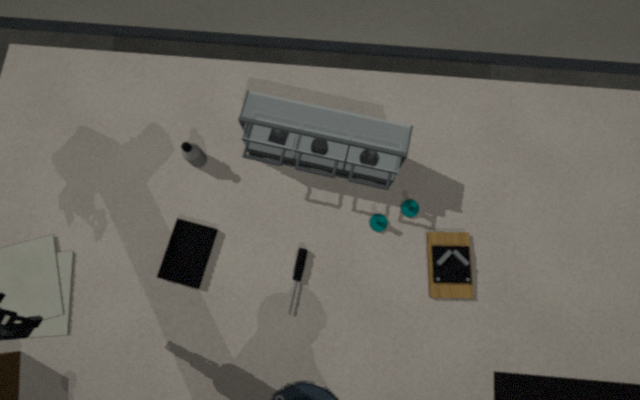

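The scene view shows the grey housing, with bars facing the robot, around (365,240). The nest is at (203,305), with turquoise decoys at (275,270) and (270,300). In the top view, parts are visible in the bins at (278,135), (320,147) and (369,157), and the nest is at (451,265) with the V's apex at the top. Next is one enlarged crop to tell the parts apart.

```bash
python3 - <<'E'
import cv2,numpy as np
t=cv2.imread("pics/top0.png");s=cv2.imread("pics/scene0.png")
f=lambda im,x,y,w,h,W,H:cv2.resize(im[y:y+h,x:x+w],(W,H),interpolation=cv2.INTER_CUBIC)
a=f(t,235,90,180,110,491,300);b=f(t,415,225,72,80,270,300);c=f(s,290,165,145,150,290,300);d=f(s,320,185,90,90,300,300)
top=np.hstack([a,b]);bot=np.hstack([c,d]);W=800
p=lambda im:cv2.copyMakeBorder(im,0,0,0,W-im.shape[1],cv2.BORDER_CONSTANT)
o=np.vstack([p(top),p(bot)]);o=np.clip(o.astype(float)*1.5,0,255).astype(np.uint8);cv2.imwrite("pics/crop1.png",o)
E
```

```text
(no output)
```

View pics/crop1.png

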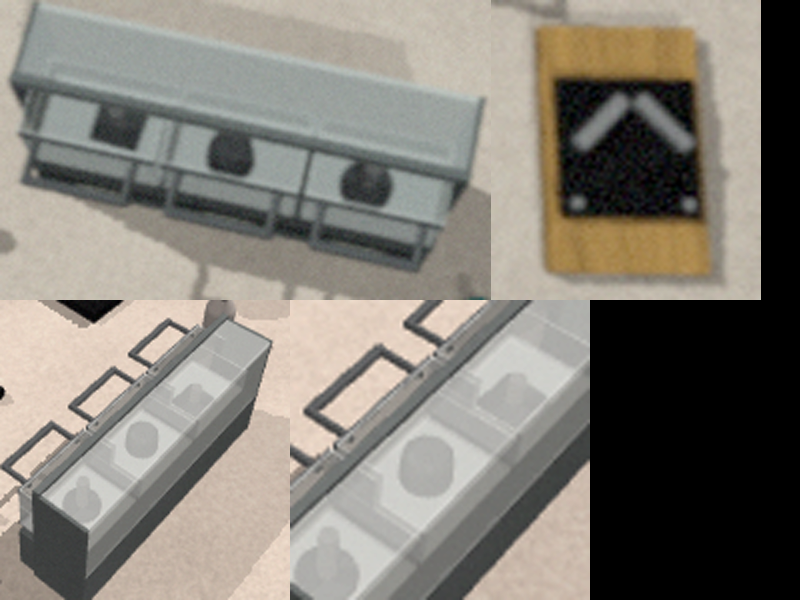

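The enlarged crop separates the three parts:
- **bin0**, top view (278,135): square flange with a short stem, so it is the square part.
- **bin1**, top view (320,147): plain round cylinder, so it is the cap.
- **bin2**, top view (369,157), scene view near (331,262): round disc with a tall stem, so it is the levelling foot. The turquoise pair are decoys.

Now I'll measure the housing and nest.

```bash
cat > h.py <<'E'
from station import manip
import numpy as np,cv2
from scipy.spatial.transform import Rotation as R
def ray(info,px):
    T=np.array(info["camera_from_world"]);K=np.array(info["K"])
    d=np.linalg.solve(K,[px[0],px[1],1.]);Rt=T[:3,:3].T
    return -Rt@T[:3,3],Rt@d
def plane(info,px,z):
    o,d=ray(info,px);return o+d*(z-o[2])/d[2]
def proj(info,p):
    T=np.array(info["camera_from_world"]);c=T[:3,:3]@p+T[:3,3];u=np.array(info["K"])@c;return u[:2]/u[2]
E
python3 - <<'E'
from h import *
t=manip.camera_info("top");s=manip.camera_info("scene")
k=180/491
A=lambda x,y:(235+x*k,90+y*k); B=lambda x,y:(415+(x-491)/3.75,225+y/3.75)
for n,p,z in [("roofBL",A(38,5),.192),("roofBR",A(485,95),.192),("roofFL",A(12,78),.192),("roofFR",A(465,175),.192),
 ("b0l",A(25,180),.148),("b0r",A(130,203),.148),("b1l",A(168,212),.148),("b1r",A(272,236),.148),("b2l",A(310,245),.148),("b2r",A(418,270),.148),
 ("apexL",B(625,100),.04),("apexR",B(642,100),.04),("endL",B(580,145),.04),("endR",B(687,145),.04)]:
    print(n,np.round(plane(t,p,z),4))
img=cv2.imread("pics/top0.png");hsv=cv2.cvtColor(img,cv2.COLOR_BGR2HSV)
# nest plate & board by colour
m=cv2.inRange(hsv[225:305,415:487],(10,80,60),(30,255,255));m=cv2.morphologyEx(m,cv2.MORPH_CLOSE,np.ones((25,25)))
c=max(cv2.findContours(m,0,2)[0],key=cv2.contourArea);r=cv2.minAreaRect(c);bp=cv2.boxPoints(r)+[415,225]
print("board",[np.round(plane(t,p,.018)[:2],4).tolist() for p in bp])
g=img[225:305,415:487];m=(g.max(2)<45).astype(np.uint8);m[:, :12]=0
m=cv2.morphologyEx(m,cv2.MORPH_CLOSE,np.ones((15,15)))
c=max(cv2.findContours(m,0,2)[0],key=cv2.contourArea);bp=cv2.boxPoints(cv2.minAreaRect(c))+[415,225]
print("plate",[np.round(plane(t,p,.028)[:2],4).tolist() for p in bp])
# turquoise
m=cv2.inRange(hsv,(80,120,40),(100,255,255))
for c in cv2.findContours(m,0,2)[0]:
    if cv2.contourArea(c)>20: print("turq",np.round(plane(t,cv2.minEnclosingCircle(c)[0],.02),3))
E
```

```text
roofBL [0.7749 0.1946 0.192 ]
roofBR [ 0.7237 -0.1948  0.192 ]
roofFL [0.7054 0.2084 0.192 ]
roofFR [ 0.6507 -0.1804  0.192 ]
b0l [0.6297 0.1962 0.148 ]
b0r [0.6164 0.1018 0.148 ]
b1l [0.611  0.0679 0.148 ]
b1r [ 0.597  -0.0244  0.148 ]
b2l [ 0.5916 -0.0579  0.148 ]
b2r [ 0.5772 -0.1523  0.148 ]
apexL [ 0.4539 -0.3371  0.04  ]
apexR [ 0.4549 -0.3486  0.04  ]
endL [ 0.421  -0.3071  0.04  ]
endR [ 0.4271 -0.3793  0.04  ]
board [[0.5183, -0.2455], [0.5393, -0.3916], [0.3287, -0.4038], [0.3091, -0.2641]]
plate [[0.4658, -0.2926], [0.4741, -0.3908], [0.3824, -0.3908], [0.3743, -0.2945]]
turq [ 0.518 -0.151  0.02 ]
turq [ 0.564 -0.233  0.02 ]
```

Request:
servo_tool --rows '[[[0,0,0,-0.028,-0.025,-0.0015,-1],[0,0,0,-0.028,-0.025,-0.0015,-1],[0,0,0,-0.028,-0.025,-0.0015,-1],[0,0,0,-0.028,-0.025,-0.0015,-1],[0,0,0,-0.028,-0.025,-0.0015,-1],[0,0,0,-0.028,-0.025,-0.0015,-1],[0,0,0,-0.028,-0.025,-0.0015,-1],[0,0,0,-0.028,-0.025,-0.0015,-1]]]'

```text
t: 0.77
tcp_pos: [0.3751, 0.2984, 0.2622]
tool_rot: [0.204, 0.979, -0.0, -0.0]
force: [1.1, 0.7, -0.1]
finger_gap: -0.0
gripper_force: 0.0
```

Request:
servo_tool --rows '[[[0,0,0,-0.028,-0.025,-0.0015,-1],[0,0,0,-0.028,-0.025,-0.0015,-1],[0,0,0,-0.028,-0.025,-0.0015,-1],[0,0,0,-0.028,-0.025,-0.0015,-1],[0,0,0,-0.028,-0.025,-0.0015,-1],[0,0,0,-0.028,-0.025,-0.0015,-1],[0,0,0,-0.028,-0.025,-0.0015,-1],[0,0,0,-0.028,-0.025,-0.0015,-1]]]'

```text
t: 1.43
tcp_pos: [0.5007, 0.0256, 0.2742]
tool_rot: [0.204, 0.979, 0.0, -0.0]
force: [0.6, 0.4, 0.3]
finger_gap: 0.003
gripper_force: 0.0
```

Request:
servo_tool --rows '[[[0,0,0,-0.028,-0.025,-0.0015,-1],[0,0,0,-0.028,-0.025,-0.0015,-1],[0,0,-6.4,0,0,0,-1],[0,0,-6.4,0,0,0,-1],[0,0,-6.4,0,0,0,-1],[0,0,-6.4,0,0,0,-1],[0,0,-6.4,0,0,0,-1],[0,0,0,0,0,0,-1]]]'

```text
t: 2.1
tcp_pos: [0.5316, -0.0409, 0.2769]
tool_rot: [-0.075, 0.997, 0.0, -0.001]
force: [-0.5, -0.8, -0.3]
finger_gap: -0.002
gripper_force: 0.0
```

```bash
python3 - <<'E'
from h import *
s=manip.sense();i=manip.camera_info("wrist");im=manip.snapshot("wrist");cv2.imwrite("pics/w1.png",im)
import json;json.dump({"K":np.array(i["K"]).tolist(),"camera_from_world":np.array(i["camera_from_world"]).tolist()},open("w1.json","w"))
print(s["t"],s["tcp_pos"],R.from_quat(s["tool_rot"]).as_matrix().round(3).tolist(),np.round(s["q"],2),np.round(s["force"],1),s["finger_gap"])
for n,p in [("bar2",(.589,-.107,.148)),("roof",(.6285+.03*.989,-.1131-.0045,.192))]:print(n,proj(i,np.array(p)))
E
```

```text
2.1 [ 0.53158113 -0.0408584   0.27687609] [[-0.989, -0.149, -0.001], [-0.149, 0.989, 0.0], [0.001, 0.0, -1.0]] [-0.29  0.37  1.63 -0.    1.14 -2.01] [-0.5 -0.8 -0.3] -0.0019602895836224104
bar2 [230.0520957  251.11019759]
roof [195.02903254 355.98896071]
```

View pics/w1.png

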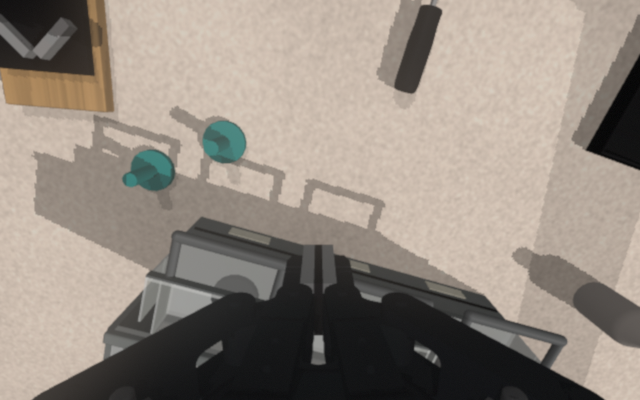

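The wrist view shows bin2's bar from (175,237) to (288,265), with its middle at about (232,250). My prediction was (230,251), so the housing estimate holds. Next I hook the bar from above.

Request:
servo_tool --rows '[[[0,0,0,-0.0228,-0.027,0,-1],[0,0,0,-0.0228,-0.027,0,-1],[0,0,0,-0.0228,-0.027,0,-1],[0,0,0,0,0,0.03,-1],[0,0,0,0,0,0.03,-1],[0,0,0,0,0,0.03,-1],[0,0,0,0,0,0.025,-1],[0,0,0,0,0,0.019,-1]]]'

```text
t: 2.82
tcp_pos: [0.6102, -0.1104, 0.1405]
tool_rot: [-0.072, 0.997, 0.001, -0.002]
force: [-0.5, 0.1, -0.1]
finger_gap: 0.001
gripper_force: 0.0
```

Request:
servo_tool --rows '[[[0,0,0,0,0,0,-1],[0,0,0,0,0,0,-1]]]'

```text
t: 2.98
tcp_pos: [0.6108, -0.1106, 0.1422]
tool_rot: [-0.073, 0.997, 0.001, -0.001]
force: [-1.2, 0.1, 0.4]
finger_gap: -0.001
gripper_force: 0.0
```

Request:
servo_tool --rows '[[[0,0,0,0.004,0,0,-1],[0,0,0,0.004,0,0,-1],[0,-2.6,0,0.0028,0,0.0012,-1],[0,-2.6,0,0.0028,0,0.0012,-1],[0,-2.6,0,0.0028,0,0.0012,-1],[0,-2.6,0,0.0028,0,0.0012,-1],[0,-2.6,0,0.0028,0,0.0012,-1],[0,-2.6,0,0.0028,0,0.0012,-1]]]'

```text
t: 3.65
tcp_pos: [0.5918, -0.1155, 0.1385]
tool_rot: [-0.072, 0.987, 0.008, 0.142]
force: [5.4, 4.0, 2.5]
finger_gap: -0.001
gripper_force: 2.9
```

```bash
cat >> h.py <<'E'
O=np.array([.648,.0155,0]);XH=np.array([.989,-.149,0]);YH=np.array([.149,.989,0])
def H(p): d=np.array(p)-O;return np.round([d@XH,d@YH,d[2]],4)
def st():
    s=manip.sense();M=R.from_quat(s["tool_rot"]).as_matrix();print("t",s["t"],"tcp",np.round(s["tcp_pos"],4),"H",H(s["tcp_pos"]),"F",np.round(s["force"],1),"gap",round(s["finger_gap"],3),s["gripper_force"],"tilt",round(float(np.arctan2(M[:,2]@XH,-M[2,2])),3),"zyaw",M[:,2].round(3),"y",M[:,1].round(3),"q",np.round(s["q"],2));return s
E
python3 - <<'E'
from h import *
st();im=manip.snapshot("scene");i=manip.camera_info("scene")
a=im[165:325,280:440];cv2.imwrite("pics/s1.png",cv2.resize(a,(640,600)))
E
```

```text
t 3.65 tcp [ 0.5918 -0.1155  0.1385] H [-0.0361 -0.1379  0.1385] F [5.4 4.  2.5] gap -0.001 2.863193526864052 tilt 0.275 zyaw [ 0.279  0.036 -0.96 ] y [-0.145  0.989 -0.005] q [-0.45  0.58  1.78  0.3   0.56 -2.4 ]
```

View pics/s1.png

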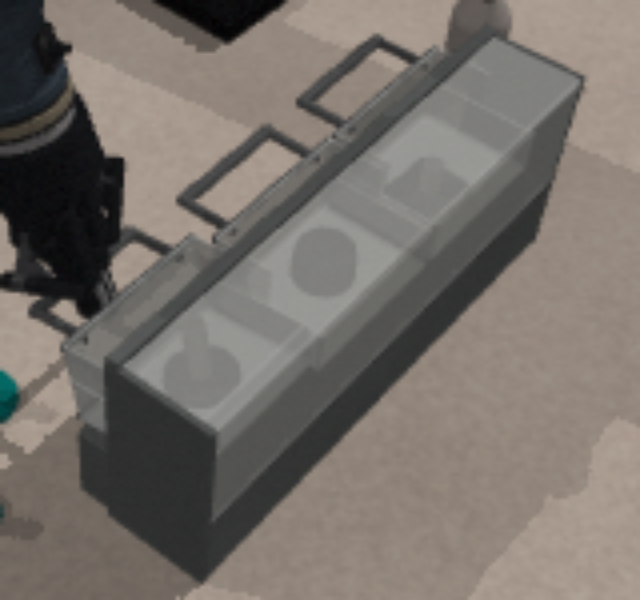

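Bin2 is swinging out; its front edge now runs from (70,345) to (190,240) in the crop. The foot is still inside at (200,375). I'll continue the arc.

Request:
servo_tool --rows '[[[0,-2.6,0,0.0028,0,0.0012,-1],[0,-2.6,0,0.0028,0,0.0012,-1],[0,-2.6,0,0.0028,0,0.0012,-1],[0,-2.6,0,0.0028,0,0.0012,-1],[0,-2.6,0,0.0028,0,0.0012,-1],[0,0,0,0.002,0,0,-1],[0,0,0,0,0,0,-1],[0,0,0,0,0,0,-1]]]'

```text
t: 4.37
tcp_pos: [0.5921, -0.1106, 0.1412]
tool_rot: [-0.066, 0.972, 0.012, 0.226]
force: [-0.4, -0.4, -0.4]
finger_gap: -0.0
gripper_force: 0.0
```

```bash
python3 - <<'E'
from h import *
st()
E
```

```text
t 4.3667 tcp [ 0.5921 -0.1106  0.1412] H [-0.0365 -0.133   0.1412] F [-0.4 -0.4 -0.4] gap -0.0 0.0 tilt 0.443 zyaw [ 0.438  0.054 -0.897] y [-0.135  0.991 -0.006] q [-0.49  0.57  1.9   0.74  0.39 -2.85]
```

Request:
servo_tool --rows '[[[0,5,0,0,0,0,-1],[0,5,0,0,0,0,-1],[0,0,0,-0.009,0,-0.032,-1],[0,0,0,-0.009,0,-0.032,-1],[0,0,0,-0.009,0,-0.032,-1],[0,7,0,0,0,0,-1],[0,7,0,0,0,0,-1],[0,1.4,0,0,0,0,-1]]]'

```text
t: 5.03
tcp_pos: [0.5899, -0.1103, 0.2425]
tool_rot: [-0.07, 0.997, 0.001, 0.034]
force: [1.2, 0.1, 0.5]
finger_gap: -0.001
gripper_force: 0.0
```

```bash
python3 - <<'E'
from h import *
s=st();i=manip.camera_info("wrist");o,_=ray(i,(0,0))
print("cam in tool",R.from_quat(s["tool_rot"]).as_matrix().T@(o-s["tcp_pos"]))
im=manip.snapshot("scene");a=im[165:325,280:440];cv2.imwrite("pics/s2.png",cv2.resize(a,(640,600)))
E
```

```text
t 5.0333 tcp [ 0.5899 -0.1103  0.2425] H [-0.0388 -0.1331  0.2425] F [1.2 0.1 0.5] gap -0.001 0.0 tilt 0.066 zyaw [ 0.068  0.007 -0.998] y [-0.139  0.99  -0.002] q [-0.39  0.48  1.55  0.04  1.05 -2.11]
cam in tool [ 0.07224774 -0.00105122 -0.12445463]
```

View pics/s2.png

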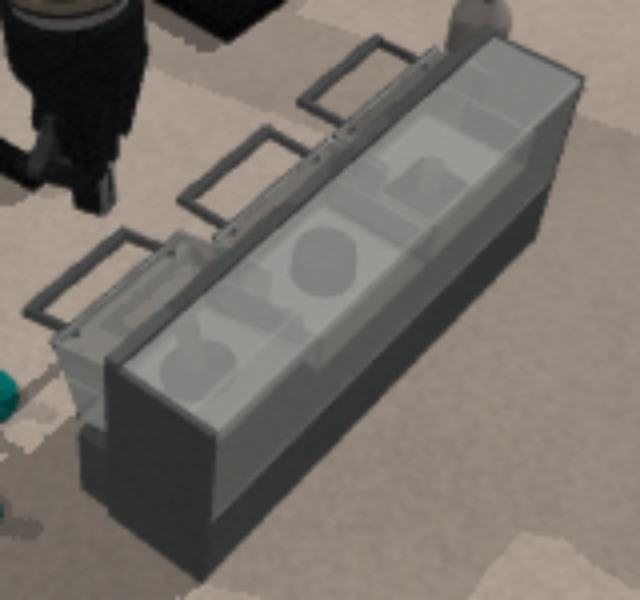

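The crop shows bin2 only partly out, with its bar from (30,312) to (125,235). Joint 6 had run to its limit, so I'm turning the tool half a turn for the same grasp with wrist range to spare.

Request:
servo_tool --rows '[[[0,0,7,0,0,0,-1],[0,0,7,0,0,0,-1],[0,0,7,0,0,0,-1],[0,0,7,0,0,0,-1],[0,0,7,0,0,0,-1],[0,0,7,0,0,0,-1],[0,0,7,0,0,0,-1],[0,0,7,0,0,0,-1]]]'

```text
t: 5.75
tcp_pos: [0.5858, -0.1092, 0.2393]
tool_rot: [0.41, 0.912, 0.019, 0.027]
force: [0.8, 0.3, 0.2]
finger_gap: 0.003
gripper_force: 0.0
```

Request:
servo_tool --rows '[[[0,0,7,0,0,0,-1],[0,0,7,0,0,0,-1],[0,0,7,0,0,0,-1],[0,0,7,0,0,0,-1],[0,0,7,0,0,0,-1],[0,0,7,0,0,0,-1],[0,0,7,0,0,0,-1],[0,0,7,0,0,0,-1]]]'

```text
t: 6.42
tcp_pos: [0.5858, -0.1093, 0.2394]
tool_rot: [0.79, 0.613, 0.029, 0.015]
force: [-0.6, -1.2, 0.1]
finger_gap: -0.002
gripper_force: 0.0
```

Request:
servo_tool --rows '[[[0,0,7,0,0,0,-1],[0,0,7,0,0,0,-1],[0,0,7,0,0,0,-1],[0,0,7,0,0,0,-1],[0,0,7,0,0,0,-1],[0,0,7,0,0,0,-1],[0,0,7,0,0,0,-1],[0,0,7,0,0,0,-1]]]'

```text
t: 7.08
tcp_pos: [0.5858, -0.1093, 0.2394]
tool_rot: [0.985, 0.17, 0.033, -0.001]
force: [1.2, 0.3, 0.2]
finger_gap: 0.001
gripper_force: 0.0
```

Request:
servo_tool --rows '[[[0,0,7,0,0,0,-1],[0,0,5,0,0,0,-1],[0,0,0,0,0,0,-1]]]'

```text
t: 7.33
tcp_pos: [0.5858, -0.1093, 0.2394]
tool_rot: [0.997, 0.069, 0.032, -0.004]
force: [0.1, -0.0, -0.3]
finger_gap: 0.002
gripper_force: 0.0
```

```bash
python3 - <<'E'
from h import *
st();i=manip.camera_info("scene")
for t in np.arange(0,.6,.05):
    P=lambda bx,by,bz:O+XH*(bx*np.cos(t)-bz*np.sin(t))+YH*by+np.array([0,0,.08+bx*np.sin(t)+bz*np.cos(t)])
    print(round(t,2),[((proj(i,P(-.04,y,.068))-[280,165])*[4,3.75]).round(0).tolist() for y in(-.175,-.085)])
E
```

```text
t 7.3333 tcp [ 0.5858 -0.1093  0.2394] H [-0.0429 -0.1327  0.2394] F [ 0.1 -0.  -0.3] gap 0.002 0.0 tilt 0.062 zyaw [ 0.064  0.012 -0.998] y [ 0.137 -0.991 -0.003] q [-0.39  0.48  1.56  0.04  1.05  1.02]
0.0 [[47.0, 315.0], [143.0, 236.0]]
0.05 [[43.0, 315.0], [139.0, 235.0]]
0.1 [[39.0, 314.0], [135.0, 235.0]]
0.15 [[36.0, 314.0], [131.0, 235.0]]
0.2 [[33.0, 314.0], [128.0, 235.0]]
0.25 [[29.0, 314.0], [125.0, 236.0]]
0.3 [[27.0, 314.0], [122.0, 236.0]]
0.35 [[24.0, 315.0], [119.0, 237.0]]
0.4 [[21.0, 316.0], [116.0, 238.0]]
0.45 [[19.0, 317.0], [113.0, 239.0]]
0.5 [[17.0, 318.0], [111.0, 241.0]]
0.55 [[15.0, 319.0], [109.0, 242.0]]
```

Request:
servo_tool --rows '[[[0,4,0,0,0,0,-1],[0,4,0,0,0,0,-1],[0,0,0,-0.0034,-0.001,0.0255,-1],[0,0,0,-0.0034,-0.001,0.0255,-1],[0,0,0,-0.0034,-0.001,0.0255,-1],[0,0,0,-0.0034,0,0.0255,-1],[0,0,0,0,0,0,-1],[0,0,0,0,0,0,-1]]]'

```text
t: 8.0
tcp_pos: [0.5923, -0.1046, 0.1359]
tool_rot: [0.992, 0.07, 0.101, -0.009]
force: [-1.0, -0.5, 0.3]
finger_gap: 0.0
gripper_force: 0.0
```

```bash
python3 - <<'E'
from h import *
st()
E
```

```text
t 8.0 tcp [ 0.5923 -0.1046  0.1359] H [-0.0372 -0.127   0.1359] F [-1.  -0.5  0.3] gap 0.0 0.0 tilt 0.193 zyaw [ 0.198  0.033 -0.98 ] y [ 0.14  -0.99  -0.005] q [-0.41  0.6   1.73  0.18  0.65  0.88]
```

Request:
servo_tool --rows '[[[0,1.4,0,-0.003,0,0.0009,-1],[0,1.4,0,-0.003,0,0.0009,-1],[0,1.4,0,-0.003,0,0.0009,-1],[0,1.4,0,-0.003,0,0.0009,-1],[0,1.4,0,-0.003,0,0.0009,-1],[0,1.4,0,-0.003,0,0.0009,-1],[0,1.4,0,-0.003,0,0.0009,-1],[0,1.4,0,-0.003,0,0.0009,-1]]]'

```text
t: 8.67
tcp_pos: [0.5773, -0.109, 0.1276]
tool_rot: [0.976, 0.068, 0.204, -0.013]
force: [9.2, 4.5, 0.9]
finger_gap: 0.002
gripper_force: 4.0
```

Request:
servo_tool --rows '[[[0,0,0,0,0,0,-1],[0,0,0,0,0,0,-1]]]'

```text
t: 8.83
tcp_pos: [0.5763, -0.1093, 0.1268]
tool_rot: [0.977, 0.068, 0.203, -0.013]
force: [5.2, 1.0, -1.0]
finger_gap: 0.003
gripper_force: 2.4
```

```bash
python3 - <<'E'
from h import *
st()
E
```

```text
t 8.8333 tcp [ 0.5763 -0.1093  0.1268] H [-0.0523 -0.1341  0.1268] F [ 5.2  1.  -1. ] gap 0.003 2.3941972106695175 tilt 0.395 zyaw [ 0.394  0.053 -0.917] y [ 0.138 -0.99   0.002] q [-0.49  0.59  1.91  0.67  0.38  0.34]
```

Request:
servo_tool --rows '[[[0,0,0,-0.0025,0,0.0006,-1],[0,0,0,-0.0025,0,0.0006,-1],[0,0,0,-0.0025,0,0.0006,-1],[0,0,0,0,0,0,-1],[0,0,0,0,0,0,-1],[0,0,0,0,0,0,-1]]]'

```text
t: 9.33
tcp_pos: [0.5721, -0.1108, 0.123]
tool_rot: [0.976, 0.068, 0.204, -0.012]
force: [9.6, 2.6, -0.8]
finger_gap: -0.002
gripper_force: 4.3
```

```bash
python3 - <<'E'
from h import *
st()
E
```

```text
t 9.3333 tcp [ 0.5721 -0.1108  0.123 ] H [-0.0562 -0.1362  0.123 ] F [ 9.6  2.6 -0.8] gap -0.002 4.29473340511322 tilt 0.398 zyaw [ 0.397  0.052 -0.916] y [ 0.138 -0.99   0.004] q [-0.5   0.59  1.92  0.71  0.37  0.3 ]
```

Request:
servo_tool --rows '[[[0,0,0,0.004,0,0,-1],[0,0,0,0.004,0,0,-1],[0,0,0,0,0,-0.02,-1],[0,0,0,0,0,-0.03,-1],[0,0,0,0,0,-0.03,0],[0,0,0,0,0,-0.03,0],[0,0,0,0,0,-0.03,0],[0,0,0,0,0,0,0]]]'

```text
t: 10.0
tcp_pos: [0.5203, -0.1167, 0.2567]
tool_rot: [0.977, 0.068, 0.202, -0.012]
force: [1.2, 0.2, 0.2]
finger_gap: 0.501
gripper_force: 0.0
```

```bash
python3 - <<'E'
from h import *
import json
st();i=manip.camera_info("wrist");im=manip.snapshot("wrist");cv2.imwrite("pics/w2.png",im)
json.dump({"K":np.array(i["K"]).tolist(),"camera_from_world":np.array(i["camera_from_world"]).tolist()},open("w2.json","w"))
for t in(.5,.55):
    P=lambda bx,by,bz:O+XH*(bx*np.cos(t)-bz*np.sin(t))+YH*(by-.13)+np.array([0,0,.08+bx*np.sin(t)+bz*np.cos(t)])
    for n,p in [("bar",(-.04,0,.068)),("panelL",(0,-.062,.075)),("stemtop28",(.028,0,.061)),("disc28",(.028,0,.013)),("stemtop46",(.046,0,.061))]: print(t,n,proj(i,P(*p)).round(0))
E
```

```text
t 10.0 tcp [ 0.5203 -0.1167  0.2567] H [-0.1066 -0.1497  0.2567] F [1.2 0.2 0.2] gap 0.501 0.0 tilt 0.394 zyaw [ 0.394  0.052 -0.918] y [ 0.139 -0.99   0.004] q [-0.57  0.29  1.92  0.43  0.66  0.55]
0.5 bar [307. 211.]
0.5 panelL [395. 192.]
0.5 stemtop28 [329. 132.]
0.5 disc28 [335. 123.]
0.5 stemtop46 [335. 109.]
0.55 bar [307. 214.]
0.55 panelL [393. 196.]
0.55 stemtop28 [328. 136.]
0.55 disc28 [334. 124.]
0.55 stemtop46 [334. 113.]
```

View pics/w2.png

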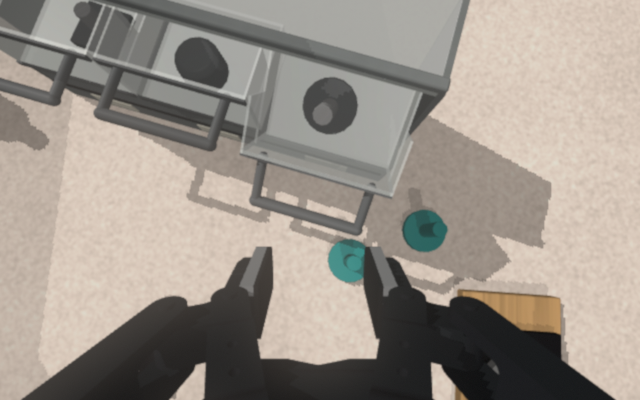

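The wrist view shows bin2 out, with its bar's middle at about (310,212). The foot stands inside at about (330,105), with its stem top at (322,114). bin1 and bin0 are still shut. Now I'll locate the foot in the bin's frame.

```bash
python3 - <<'E'
from h import *
import json
i=json.load(open("w2.json"));im=cv2.imread("pics/w2.png");c=im[70:140,290:370];g=cv2.cvtColor(c,cv2.COLOR_BGR2GRAY)
m=(g<95).astype(np.uint8);m=cv2.morphologyEx(m,cv2.MORPH_CLOSE,np.ones((9,9)));k=max(cv2.findContours(m,0,2)[0],key=cv2.contourArea);e=cv2.fitEllipse(cv2.convexHull(k));print("disc",e,cv2.contourArea(k));dc=np.array(e[0])+[290,70]
for t in(.5,.55):
    ct,s_=np.cos(t),np.sin(t);n=-XH*s_+np.array([0,0,ct]);xb=XH*ct+np.array([0,0,s_]);Pv=O-YH*.13+np.array([0,0,.08])
    def hit(px,bz):
        o,d=ray(i,px);l=(bz-(o-Pv)@n)/(d@n);q=o+l*d-Pv;return np.round([q@xb,q@YH],4)
    print(t,"disc@13",hit(dc,.013),"disc mid@8",hit(dc,.008),"stemtop@61",hit((322.5,114),.061))
    for z in(.003,):
        print("panel top ends",hit((247,153),.075),hit((395,193),.075))
E
```

```text
disc ((39.7689323425293, 35.245338439941406), (53.62228775024414, 55.903202056884766), 3.9851760864257812) 2289.0
0.5 disc@13 [0.0424 0.0086] disc mid@8 [0.0419 0.009 ] stemtop@61 [0.0398 0.0087]
panel top ends [-0.0033  0.0576] [-0.0008 -0.0624]
0.55 disc@13 [0.0433 0.0085] disc mid@8 [0.0425 0.0089] stemtop@61 [0.0431 0.0085]
panel top ends [0.0005 0.0576] [ 0.003  -0.0624]
```

```bash
cat >> h.py <<'E'
def frame(tau):
    z=XH*np.sin(tau)+np.array([0,0,-np.cos(tau)]);y=-YH;return np.stack([np.cross(y,z),y,z],1)
def go(X,Y,Z,tau):
    s=manip.sense();M=R.from_quat(s["tool_rot"]).as_matrix();D=frame(tau)
    print("rotvec deg (tool)",np.degrees(R.from_matrix(M.T@D).as_rotvec()).round(2))
    d=O+XH*X+YH*Y+np.array([0,0,Z])-s["tcp_pos"];print("then shift in new frame mm",(D.T@d*1000).round(1),"in current",(M.T@d*1000).round(1))
E
python3 - <<'E'
from h import *
go(-.0189,-.1215,.1997,.5)
go(.0147,-.1215,.1383,.5)
E
```

```text
rotvec deg (tool) [-7.13  5.29 14.92]
then shift in new frame mm [ 50.7 -27.9  90.4] in current [62.8 -1.9 86.9]
rotvec deg (tool) [-7.13  5.29 14.92]
then shift in new frame mm [ 50.7 -27.9 160.3] in current [ 68.1   7.5 156.1]
```

Request:
servo_tool --rows '[[[-2.38,1.76,4.97,0,0,0,0],[-2.38,1.76,4.97,0,0,0,0],[-2.38,1.76,4.97,0,0,0,0],[0,0,0,0.0169,-0.0093,0.03,0],[0,0,0,0.0169,-0.0093,0.03,0],[0,0,0,0.0169,-0.0093,0.03,0],[0,0,0,0,0,0,0],[0,0,0,0,0,0,0]]]'

```text
t: 10.72
tcp_pos: [0.6103, -0.0998, 0.1929]
tool_rot: [0.968, -0.072, 0.241, 0.016]
force: [-1.0, -0.5, -0.0]
finger_gap: 0.496
gripper_force: 0.0
```

```bash
python3 - <<'E'
from h import *
import json
st();go(.0147,-.1215,.1383,.5);i=manip.camera_info("wrist");im=manip.snapshot("wrist");cv2.imwrite("pics/w3.png",im)
json.dump({"K":np.array(i["K"]).tolist(),"camera_from_world":np.array(i["camera_from_world"]).tolist()},open("w3.json","w"))
t=.55;P=lambda bx,by,bz:O+XH*(bx*np.cos(t)-bz*np.sin(t))+YH*(by-.13)+np.array([0,0,.08+bx*np.sin(t)+bz*np.cos(t)])
print("stemtop",proj(i,P(.043,.0085,.061)),"disc",proj(i,P(.043,.0085,.013)))
E
```

```text
t 10.7167 tcp [ 0.6103 -0.0998  0.1929] H [-0.0201 -0.1196  0.1929] F [-1.  -0.5 -0. ] gap 0.496 0.0 tilt 0.489 zyaw [ 0.465 -0.065 -0.883] y [-0.147 -0.989 -0.004] q [-0.4   0.49  1.86  0.37  0.34  1.  ]
rotvec deg (tool) [-0.27  0.65 -0.  ]
then shift in new frame mm [ 4.3  1.9 64.6] in current [ 5.1  2.2 64.5]
stemtop [320.7560161 235.2483966] disc [320.58842195 204.28703602]
```

View pics/w3.png

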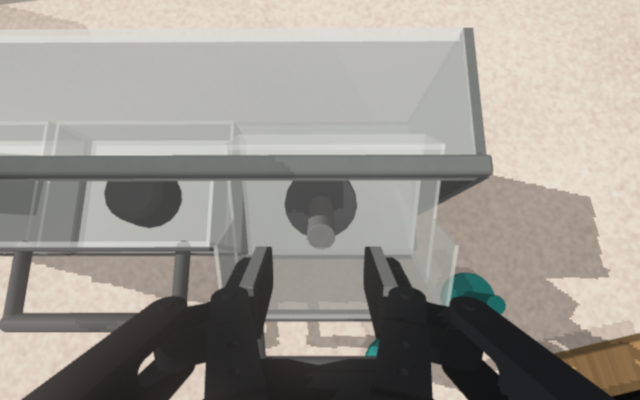

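The stem top at (321,236) and disc at (321,203) match the predictions of (321,235) and (321,204). I'll go in and grip.

Request:
servo_tool --rows '[[[0,0.6,0,0.0012,0.0005,0.016,0],[0,0,0,0.0012,0.0005,0.016,0],[0,0,0,0.0012,0.0005,0.016,0],[0,0,0,0.0012,0.0005,0.016,0],[0,0,0,0,0,0,0],[0,0,0,0,0,0,-0.4],[0,0,0,0,0,0,-1],[0,0,0,0,0,0,-1]]]' --squeeze 40

```text
t: 11.43
tcp_pos: [0.6437, -0.1077, 0.1428]
tool_rot: [0.966, -0.073, 0.249, 0.017]
force: [-1.3, -0.8, 0.2]
finger_gap: 0.177
gripper_force: 38.9
```

Request:
servo_tool --rows '[[[0,0,0,0,0,0,-1],[0,0,0,0,0,0,-1]]]'

```text
t: 11.6
tcp_pos: [0.6437, -0.1077, 0.1427]
tool_rot: [0.966, -0.073, 0.249, 0.017]
force: [-5.5, 0.1, 5.1]
finger_gap: 0.176
gripper_force: 39.4
```

```bash
python3 - <<'E'
from h import *
st()
E
```

```text
t 11.6 tcp [ 0.6437 -0.1077  0.1427] H [ 0.0141 -0.1225  0.1427] F [-5.5  0.1  5.1] gap 0.176 39.36457693576813 tilt 0.504 zyaw [ 0.478 -0.069 -0.876] y [-0.149 -0.989 -0.003] q [-0.39  0.61  1.82  0.49  0.25  0.89]
```

Request:
servo_tool --rows '[[[0,0,0,-0.001,0,-0.01,-1],[0,0,0,-0.002,0,-0.02,-1],[0,0,0,-0.002,0,-0.02,-1],[0,0,0,-0.002,0,-0.02,-1],[0,0,0,-0.003,0,-0.03,-1],[0,0,0,-0.003,0,-0.03,-1],[0,0,0,0,0,0,-1]]]'

```text
t: 12.18
tcp_pos: [0.57, -0.0966, 0.2538]
tool_rot: [0.965, -0.072, 0.251, 0.018]
force: [0.6, 0.8, -2.1]
finger_gap: 0.176
gripper_force: 39.1
```

```bash
python3 - <<'E'
from h import *
st();go(-.06,-.13,.27,0)
E
```

```text
t 12.1833 tcp [ 0.57   -0.0966  0.2538] H [-0.0605 -0.1225  0.2538] F [ 0.6  0.8 -2.1] gap 0.176 39.07172620296478 tilt 0.509 zyaw [ 0.482 -0.071 -0.873] y [-0.149 -0.989 -0.002] q [-0.43  0.33  1.91  0.33  0.43  1.02]
rotvec deg (tool) [-1.000e-01 -2.915e+01 -1.000e-02]
then shift in new frame mm [  0.4   7.5 -16.2] in current [  8.3   7.5 -13.9]
```

Request:
servo_tool --rows '[[[0,-6.2,0,0,0,-0.003,-1],[0,-6.2,0,0,0,-0.003,-1],[0,-6.2,0,0,0,-0.003,-1],[0,-6.2,0,0,0,-0.003,-1],[0,-6.2,0,0,0,0,-1],[0,0,0,-0.018,0.029,0.003,-1],[0,0,0,-0.018,0.029,0.003,-1],[0,0,0,-0.018,0.029,0.003,-1]]]'

```text
t: 12.85
tcp_pos: [0.5006, -0.1749, 0.2524]
tool_rot: [0.997, -0.073, -0.019, -0.003]
force: [0.3, -0.5, -1.0]
finger_gap: 0.172
gripper_force: 39.2
```

Request:
servo_tool --rows '[[[0,0,0,-0.018,0.029,0.003,-1],[0,0,0,-0.018,0.029,0.003,-1],[0,0,0,-0.018,0.029,0.003,-1],[0,0,0,-0.018,0.029,0.003,-1],[0,0,0,-0.018,0.029,0.003,-1],[0,0,0,-0.018,0.029,0.003,-1],[0,0,0,0,0,0,-1]]]'

```text
t: 13.43
tcp_pos: [0.3643, -0.3349, 0.2383]
tool_rot: [0.997, -0.077, -0.019, -0.002]
force: [-0.2, 0.6, -0.8]
finger_gap: 0.175
gripper_force: 39.3
```

```bash
python3 - <<'E'
from h import *
import json
st();i=manip.camera_info("wrist");im=manip.snapshot("wrist");cv2.imwrite("pics/w4.png",im)
json.dump({"K":np.array(i["K"]).tolist(),"camera_from_world":np.array(i["camera_from_world"]).tolist()},open("w4.json","w"))
E
```

```text
t 13.4333 tcp [ 0.3643 -0.3349  0.2383] H [-0.2283 -0.3888  0.2383] F [-0.2  0.6 -0.8] gap 0.175 39.29373621940613 tilt -0.038 zyaw [-0.038  0.006 -0.999] y [-0.154 -0.988 -0.   ] q [-0.95  0.38  1.75 -0.03  1.04  0.79]
```

View pics/w4.png

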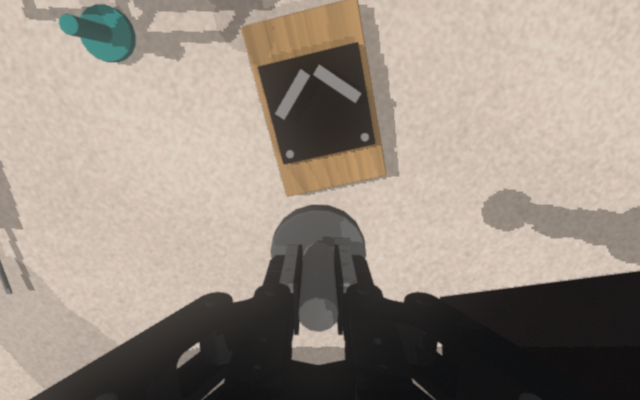

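The foot is held, with its disc centre at about (318,248). The nest's plate is at (318,105), with V walls at (292,93) and (337,83) and the apex near (311,68). I'll compute the seat from the walls' inner faces.

```bash
python3 - <<'E'
from h import *
import json
i=json.load(open("w4.json"));im=cv2.imread("pics/w4.png");g=cv2.cvtColor(im,cv2.COLOR_BGR2GRAY);S=cv2.cvtColor(im,cv2.COLOR_BGR2HSV)[...,1]
m=np.zeros_like(g);m[55:130,265:368]=((g>85)&(S<50))[55:130,265:368];poly=np.zeros_like(g);cv2.fillConvexPoly(poly,np.array([[264,70],[352,48],[372,143],[288,158]]),1);m=m*poly
n,l,stt,c=cv2.connectedComponentsWithStats(m)
W=[]
for k in range(1,n):
    if stt[k,4]>150:
        cnt=cv2.findContours((l==k).astype(np.uint8),0,2)[0][0];bp=cv2.boxPoints(cv2.minAreaRect(cnt))
        w=np.array([plane(i,p,.040)[:2] for p in bp]);W.append(w);print(bp.round(1).tolist(),w.round(4).tolist(),"sides",[round(float(np.linalg.norm(w[j]-w[(j+1)%4])),4) for j in range(4)])
# inner long edge of each wall: the one nearer the other side (-x, between)
L=[];cen=np.mean([w.mean(0) for w in W],0)+[-.02,0]
for w in W:
    E=[(w[j],w[(j+1)%4]) for j in range(4)];E.sort(key=lambda e:-np.linalg.norm(e[0]-e[1]));e=min(E[:2],key=lambda e:np.linalg.norm((e[0]+e[1])/2-cen))
    d=(e[1]-e[0])/np.linalg.norm(e[1]-e[0]);nn=np.array([-d[1],d[0]]);nn*=np.sign(nn@(cen-e[0]));L.append((nn,nn@e[0]));print("inner",nn.round(3),np.degrees(np.arctan2(nn[1],nn[0])))
A=np.array([a for a,_ in L]);b=np.array([b for _,b in L]);print("apex",np.linalg.solve(A,b),"seat",np.linalg.solve(A,b+.025),"angle",np.degrees(np.arccos(A[0]@A[1])))
bis=-(A[0]+A[1]);print("nest yaw",np.degrees(np.arctan2(bis[1],bis[0])))
s=manip.sense();M=R.from_quat(s["tool_rot"]).as_matrix();T=s["tcp_pos"]
u=np.array([0,0,1.]);
for tilt in(0,.04,.08):
    a=M@np.array([-np.sin(tilt),0,-np.cos(tilt)]);print(tilt,"stem top",proj(i,T+a*.015).round(1),"disc top",proj(i,T-a*.033).round(1),"axis",a.round(3))
E
```

```text
[[311.8999938964844, 74.0], [318.79998779296875, 63.79999923706055], [361.5, 92.9000015258789], [354.6000061035156, 103.0999984741211]] [[0.4542, -0.3437], [0.4616, -0.3512], [0.4312, -0.386], [0.4232, -0.3786]] sides [0.0106, 0.0463, 0.0109, 0.0467]
[[273.70001220703125, 113.80000305175781], [299.8999938964844, 68.4000015258789], [310.20001220703125, 74.30000305175781], [283.8999938964844, 119.69999694824219]] [[0.4254, -0.3029], [0.4605, -0.3339], [0.4542, -0.3421], [0.4187, -0.3113]] sides [0.0468, 0.0104, 0.047, 0.0108]
inner [-0.749  0.663] 138.48333240339844
inner [-0.656 -0.755] -130.9912214286104
apex [ 0.45493967 -0.3428301 ] seat [ 0.41949698 -0.34515069] angle 90.52544616799119
nest yaw 3.746055487394024
0 stem top [310.3 302.7] disc top [312.2 248.8] axis [ 0.037 -0.009  0.999]
0.04 stem top [310.3 304.1] disc top [312.2 246.5] axis [-0.003 -0.002  1.   ]
0.08 stem top [310.3 305.4] disc top [312.2 244.2] axis [-0.042  0.004  0.999]
```

```bash
cat >> h.py <<'E'
def to(p):
    s=manip.sense();M=R.from_quat(s["tool_rot"]).as_matrix();print("shift mm",(M.T@(np.array(p)-s["tcp_pos"])*1000).round(1))
def ellipse_mid(im): return
E
python3 - <<'E'
from h import *
s=st();i=manip.camera_info("wrist");M=R.from_quat(s["tool_rot"]).as_matrix()
for h in(.033,0,-.015):print(h,proj(i,s["tcp_pos"]+M[:,2]*h))
to([.4045,-.3462,.08])
im=cv2.imread("pics/w4.png");g=cv2.cvtColor(im,cv2.COLOR_BGR2GRAY)
print("disc row220 edges",[int(v) for v in np.where(g[222,250:390]<110)[0][[0,-1]]+250],"stem row318",g[316,290:350:3].tolist())
E
```

```text
t 13.4833 tcp [ 0.3657 -0.3327  0.2384] H [-0.2273 -0.3865  0.2384] F [ 0.1  0.4 -0.7] gap 0.173 39.292539954185486 tilt -0.038 zyaw [-0.037  0.009 -0.999] y [-0.154 -0.988 -0.003] q [-0.95  0.38  1.75 -0.03  1.04  0.79]
0.033 [316.8920147 250.5006566]
0 [316.55606266 284.02043864]
-0.015 [316.34773431 304.80650376]
shift mm [ 46.4   7.8 156.7]
disc row220 edges [282, 355] stem row318 [38, 39, 42, 83, 99, 100, 100, 100, 100, 101, 103, 104, 105, 106, 94, 84, 47, 36, 34, 34]
```

Request:
servo_tool --rows '[[[0,0,0,0.0232,0.0039,0.01,-1],[0,0,0,0.0232,0.0039,0.01,-1],[0,0,0,0,0,0.03,-1],[0,0,0,0,0,0.03,-1],[0,0,0,0,0,0.03,-1],[0,0,0,0,0,0.025,-1],[0,0,0,0,0,0.015,-1],[0,0,0,0,0,0.007,-1]]]'

```text
t: 14.15
tcp_pos: [0.4059, -0.3414, 0.0775]
tool_rot: [0.997, -0.074, -0.02, -0.005]
force: [0.8, -0.5, -0.7]
finger_gap: 0.172
gripper_force: 39.3
```

Request:
servo_tool --rows '[[[0,0,0,0,0,0,-1],[0,0,0,0,0,0,-1],[0,0,0,0,0,0,-1]]]'

```text
t: 14.4
tcp_pos: [0.4071, -0.344, 0.0812]
tool_rot: [0.997, -0.074, -0.018, -0.002]
force: [-0.3, -0.0, -0.7]
finger_gap: 0.177
gripper_force: 39.3
```

```bash
python3 - <<'E'
from h import *
s=st();to([.4045,-.3462,.072])
E
```

```text
t 14.4 tcp [ 0.4071 -0.344   0.0812] H [-0.1847 -0.3914  0.0812] F [-0.3 -0.  -0.7] gap 0.177 39.32549715042114 tilt -0.036 zyaw [-0.035  0.007 -0.999] y [-0.149 -0.989 -0.002] q [-0.9   0.68  1.77 -0.04  0.72  0.85]
shift mm [-1.9  2.6  9.2]
```

Now I lower slowly to contact, watching the force.

Request:
servo_tool --rows '[[[0,0,0,-0.001,0.0015,0.003,-1],[0,0,0,0,0,0.003,-1],[0,0,0,0,0,0.002,-1],[0,0,0,0,0,0,-1]]]'

```text
t: 14.73
tcp_pos: [0.4045, -0.3447, 0.0721]
tool_rot: [0.997, -0.075, -0.019, -0.003]
force: [-0.7, 0.5, -1.1]
finger_gap: 0.177
gripper_force: 39.3
```

Request:
servo_tool --rows '[[[0,0,0,0,0,0.002,-1],[0,0,0,0,0,0,-1],[0,0,0,0,0,0,-1]]]'

```text
t: 14.98
tcp_pos: [0.4046, -0.3449, 0.0704]
tool_rot: [0.997, -0.075, -0.019, -0.003]
force: [0.4, 0.3, 1.6]
finger_gap: 0.174
gripper_force: 39.5
```

Request:
servo_tool --rows '[[[0,0,0,0,0,0.002,-1],[0,0,0,0,0,0,-1],[0,0,0,0,0,0,-1]]]'

```text
t: 15.23
tcp_pos: [0.4046, -0.3449, 0.0703]
tool_rot: [0.997, -0.075, -0.018, -0.003]
force: [-2.1, 3.2, 16.9]
finger_gap: 0.174
gripper_force: 41.3
```

Request:
servo_tool --rows '[[[0,0,0,0,0,-0.0018,-1],[0,0,0,0.0031,-0.0005,0,-1],[0,0,0,0.0031,-0.0005,0,-1],[0,0,0,0.0031,-0.0005,0,-1],[0,0,0,0.0031,-0.0005,0,-1],[0,0,0,0.0031,-0.0005,0,-1],[0,0,0,0,0,0,-1],[0,0,0,0,0,0,-1]]]'

```text
t: 15.9
tcp_pos: [0.4171, -0.3433, 0.0705]
tool_rot: [0.997, -0.074, -0.022, -0.005]
force: [-10.0, 0.6, 15.9]
finger_gap: 0.174
gripper_force: 40.9
```

Request:
servo_tool --rows '[[[0,0,0,0.002,-0.0004,0,-1],[0,0,0,0.002,-0.0004,0,-1],[0,0,0,0,0,0,-1],[0,0,0,0,0,0,-1]]]'

```text
t: 16.23
tcp_pos: [0.4204, -0.3429, 0.0705]
tool_rot: [0.997, -0.074, -0.023, -0.005]
force: [-11.8, 0.7, 19.7]
finger_gap: 0.174
gripper_force: 41.3
```

Request:
servo_tool --rows '[[[0,0,0,0.0015,-0.0003,0,-1],[0,0,0,0.0015,-0.0003,0,-1],[0,0,0,0,0,0,-1],[0,0,0,0,0,0,-1]]]'

```text
t: 16.57
tcp_pos: [0.4214, -0.343, 0.0706]
tool_rot: [0.997, -0.072, -0.025, -0.005]
force: [-17.9, -2.2, 21.3]
finger_gap: 0.172
gripper_force: 41.6
```

Request:
servo_tool --rows '[[[0,0,0,0,0,-0.0015,-1],[0,0,0,0,0,-0.0015,-1],[0,0,0,0,0,0,-1],[0,0,0,0,0,0,-1]]]'

```text
t: 16.9
tcp_pos: [0.4226, -0.3436, 0.0711]
tool_rot: [0.997, -0.073, -0.024, -0.004]
force: [-12.5, -5.0, 3.1]
finger_gap: 0.175
gripper_force: 39.9
```

Request:
servo_tool --rows '[[[0,0,0,0.0015,-0.0003,0,-1],[0,0,0,0.0015,-0.0003,0,-1],[0,0,0,0,0,0,-1],[0,0,0,0,0,0,-1]]]'

```text
t: 17.23
tcp_pos: [0.4261, -0.3449, 0.0715]
tool_rot: [0.997, -0.073, -0.023, -0.003]
force: [-12.6, -6.3, 3.2]
finger_gap: 0.168
gripper_force: 40.6
```

```bash
python3 - <<'E'
from h import *
st()
E
```

```text
t 17.2333 tcp [ 0.4261 -0.3449  0.0715] H [-0.1658 -0.3895  0.0715] F [-12.6  -6.3   3.2] gap 0.168 40.644991993904114 tilt -0.047 zyaw [-0.046  0.01  -0.999] y [-0.145 -0.989 -0.003] q [-0.87  0.71  1.73 -0.04  0.74  0.88]
```

Request:
servo_tool --rows '[[[0,0,0,-0.002,0,0,-1],[0,0,0,-0.002,0,0,-1],[0,0,0,-0.002,0,0,-1],[0,0,0,-0.002,0,0,-1],[0,0,0,0,0,0,-1],[0,0,0,0,0,0,-1]]]'

```text
t: 17.73
tcp_pos: [0.4224, -0.3428, 0.072]
tool_rot: [0.997, -0.074, -0.019, -0.003]
force: [-1.4, -2.3, -2.5]
finger_gap: 0.175
gripper_force: 39.7
```

Request:
servo_tool --rows '[[[0,0,0,0,0,0,-0.5],[0,0,0,0,0,0,-0.2],[0,0,0,0,0,0,0],[0,0,0,0,0,0,0]]]'

```text
t: 18.07
tcp_pos: [0.4228, -0.3426, 0.0724]
tool_rot: [0.997, -0.075, -0.019, -0.003]
force: [-0.8, -0.0, -0.6]
finger_gap: 0.497
gripper_force: 0.0
```

Request:
servo_tool --rows '[[[0,0,0,0,0,-0.01,0],[0,0,0,0,0,-0.02,0],[0,0,0,0,0,-0.03,0],[0,0,0,-0.02,0,-0.03,0],[0,0,0,-0.03,0,0,0],[0,0,0,-0.03,0,0,0],[0,0,0,0,0,0,0],[0,0,0,0,0,0,0]]]'

```text
t: 18.73
tcp_pos: [0.3459, -0.3314, 0.1663]
tool_rot: [0.997, -0.076, -0.018, -0.003]
force: [0.2, -0.0, 0.3]
finger_gap: 0.503
gripper_force: 0.0
```

```bash
python3 - <<'E'
from h import *
import json
st();manip.snapshot("top")
i=manip.camera_info("wrist");im=manip.snapshot("wrist");cv2.imwrite("pics/w5.png",im)
json.dump({"K":np.array(i["K"]).tolist(),"camera_from_world":np.array(i["camera_from_world"]).tolist()},open("w5.json","w"))
S=np.array([.4195,-.3452])
for h in(.028,.038,.086):print(h,proj(i,np.r_[S,h]).round(1))
E
```

```text
t 18.7333 tcp [ 0.3459 -0.3314  0.1663] H [-0.2471 -0.3881  0.1663] F [ 0.2 -0.   0.3] gap 0.503 0.0 tilt -0.037 zyaw [-0.036  0.009 -0.999] y [-0.151 -0.989 -0.003] q [-0.98  0.48  1.85 -0.03  0.84  0.76]
0.028 [320.3  95.1]
0.038 [320.3  95.4]
0.086 [320.6  97.1]
```

View pics/w5.png

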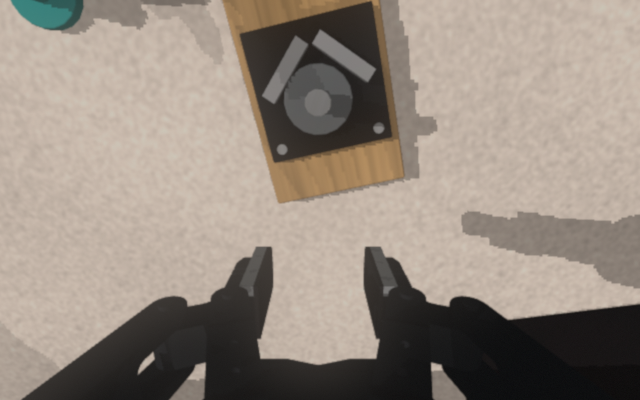

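The foot stands upright with its disc centre at about (318,99), touching the left wall. Against the seat's (320,95) it is about 3 mm short of the right wall. I'll push it home low on the disc with closed fingers aligned to the V's axis.

Request:
servo_tool --rows '[[[0,1,-6.2,0,0,0,-1],[0,1,-6.2,0,0,0,-1],[0,0,0,0,0,0,-1],[0,0,0,0,0,0,-1],[0,0,0,0,0,0,-1]]]'

```text
t: 19.25
tcp_pos: [0.3475, -0.3321, 0.1652]
tool_rot: [0.999, 0.033, -0.001, -0.004]
force: [0.6, 0.4, -0.1]
finger_gap: 0.005
gripper_force: 0.0
```

```bash
python3 - <<'E'
from h import *
import json
st();n=np.array([.998,.065,0]);S=np.array([.4195,-.3452,.052])
to(S-n*.055);to(S-n*.036)
i=json.load(open("w5.json"));im=cv2.imread("pics/w5.png")
g=cv2.cvtColor(im,cv2.COLOR_BGR2GRAY);c=cv2.HoughCircles(cv2.GaussianBlur(g,(3,3),0)[40:160,250:400],cv2.HOUGH_GRADIENT,1,40,param1=80,param2=15,minRadius=30,maxRadius=38)
for x,y,r in c[0][:2]: print((x+250,y+40,r),plane(i,(x+250,y+40),.038))
print("stem top",plane(i,(317.5,102.5),.086))
E
```

```text
t 19.25 tcp [ 0.3475 -0.3321  0.1652] H [-0.2454 -0.3886  0.1652] F [ 0.6  0.4 -0.1] gap 0.005 0.0 tilt -0.003 zyaw [-0.002  0.007 -1.   ] y [ 0.065 -0.998 -0.007] q [-1.    0.47  1.87  0.    0.81  0.51]
shift mm [ 16.1  18.5 113. ]
shift mm [ 35.1  18.6 113. ]
(np.float32(317.5), np.float32(98.5), np.float32(35.2)) [ 0.41769887 -0.34287085  0.038     ]
stem top [ 0.4167978  -0.34296491  0.086     ]
```

Request:
servo_tool --rows '[[[0,0,0,0.016,0.0185,0,-1],[0,0,0,0,0,0.03,-1],[0,0,0,0,0,0.03,-1],[0,0,0,0,0,0.025,-1],[0,0,0,0,0,0.018,-1],[0,0,0,0,0,0.01,-1],[0,0,0,0,0,0,-1],[0,0,0,0,0,0,-1]]]'

```text
t: 19.92
tcp_pos: [0.3641, -0.3484, 0.0519]
tool_rot: [0.999, 0.033, -0.001, -0.004]
force: [0.1, -0.2, -0.2]
finger_gap: -0.0
gripper_force: 0.0
```

Request:
servo_tool --rows '[[[0,0,0,0.005,0,0,-1],[0,0,0,0.004,0,0,-1],[0,0,0,0.003,0,0,-1],[0,0,0,0.002,0,0,-1],[0,0,0,0.002,0,0,-1],[0,0,0,0.002,0,0,-1],[0,0,0,0,0,0,-1],[0,0,0,0,0,0,-1]]]'

```text
t: 20.58
tcp_pos: [0.3812, -0.3472, 0.0524]
tool_rot: [0.999, 0.034, -0.001, -0.004]
force: [-4.2, -1.9, 4.1]
finger_gap: -0.002
gripper_force: 2.2
```

```bash
python3 - <<'E'
from h import *
st();n=np.array([.998,.065,0]);S=np.array([.4195,-.3452,.052])
to(S-n*.036)
E
```

```text
t 20.5833 tcp [ 0.3812 -0.3472  0.0524] H [-0.2098 -0.3985  0.0524] F [-4.2 -1.9  4.1] gap -0.002 2.155758901499212 tilt -0.004 zyaw [-0.003  0.008 -1.   ] y [ 0.067 -0.998 -0.008] q [-0.96  0.71  1.84  0.    0.59  0.54]
shift mm [2.4 0.5 0.4]
```

Request:
servo_tool --rows '[[[0,0,0,0.002,0.0005,0,-1],[0,0,0,0.002,0.0005,0,-1],[0,0,0,0.001,0.0005,0,-1],[0,0,0,0,0,0,-1],[0,0,0,0,0,0,-1]]]'

```text
t: 21.0
tcp_pos: [0.3821, -0.3471, 0.0522]
tool_rot: [0.999, 0.035, -0.005, -0.006]
force: [-18.2, -4.7, 9.0]
finger_gap: 0.003
gripper_force: 9.2
```

Request:
servo_tool --rows '[[[0,0,0,0.002,0.0005,0,-1],[0,0,0,0.001,0.0005,0,-1],[0,0,0,0,0,0,-1],[0,0,0,0,0,0,-1]]]'

```text
t: 21.33
tcp_pos: [0.3826, -0.3472, 0.0522]
tool_rot: [0.999, 0.036, -0.008, -0.008]
force: [-25.6, -6.0, 12.2]
finger_gap: -0.001
gripper_force: 13.4
```

```bash
python3 - <<'E'
from h import *
st();n=np.array([.998,.065,0]);S=np.array([.4195,-.3452,.052])
to(S-n*.036)
E
```

```text
t 21.3333 tcp [ 0.3826 -0.3472  0.0522] H [-0.2085 -0.3983  0.0522] F [-25.6  -6.   12.2] gap -0.001 13.382514417171478 tilt -0.018 zyaw [-0.016  0.015 -1.   ] y [ 0.071 -0.997 -0.016] q [-0.95  0.72  1.83 -0.01  0.62  0.55]
shift mm [1.  0.4 0.1]
```

Request:
servo_tool --rows '[[[0,0,0,-0.008,0,0,-1],[0,0,0,-0.012,0,0,-1],[0,0,0,-0.012,0,-0.02,-1],[0,0,0,0,0,-0.03,-1],[0,0,0,0,0,-0.03,-1],[0,0,0,0,0,-0.03,-1],[0,0,0,0,0,0,-1],[0,0,0,0,0,0,-1]]]'

```text
t: 22.0
tcp_pos: [0.359, -0.353, 0.1637]
tool_rot: [0.999, 0.033, 0.001, -0.002]
force: [-0.5, -0.4, -0.3]
finger_gap: -0.001
gripper_force: 0.0
```

```bash
cat > nest.py <<'E'
from h import *
def measure():
    st();i=manip.camera_info("wrist");im=manip.snapshot("wrist");cv2.imwrite("pics/n.png",im)
    # rectify plate plane z=.038 around seat: 0.25 mm/px, rows = -x, cols = -y
    S=np.array([.4195,-.3452]);w=.06;N=480
    src=np.float32([proj(i,np.r_[S+d,.038]) for d in([w,w],[w,-w],[-w,-w],[-w,w])]);dst=np.float32([[0,0],[N,0],[N,N],[0,N]])
    g=cv2.cvtColor(cv2.warpPerspective(im,cv2.getPerspectiveTransform(src,dst),(N,N)),cv2.COLOR_BGR2GRAY)
    cs=cv2.HoughCircles(cv2.GaussianBlur(g,(7,7),0),cv2.HOUGH_GRADIENT,1,100,param1=60,param2=12,minRadius=94,maxRadius=108)
    P=lambda x,y:(S+[w-y*.00025,w-x*.00025]).round(4)
    for x,y,r in cs[0][:3]:
        print("circle",P(x,y),r*.25)
        for a in(41.5,-49+ -0): pass
        for nm,ang in(("left",3.75+45),("right",3.75-45)):
            u=np.array([np.cos(np.radians(ang)),np.sin(np.radians(ang))])  # world dir towards wall
            pr=[int(g[int(y-u[0]*k*4),int(x-u[1]*k*4)]) for k in range(17,38)]
            print(nm,"17..37mm",pr)
E
python3 - <<'E'
from nest import *
measure()
E
```

```text
t 22.0 tcp [ 0.359  -0.353   0.1637] H [-0.2309 -0.4075  0.1637] F [-0.5 -0.4 -0.3] gap -0.001 0.0 tilt 0.001 zyaw [ 0.001  0.004 -1.   ] y [ 0.067 -0.998 -0.004] q [-1.    0.5   1.82  0.    0.83  0.5 ]
circle [ 0.4174 -0.3426] 24.875
left 17..37mm [95, 96, 96, 94, 90, 71, 70, 80, 100, 117, 118, 118, 119, 118, 118, 119, 119, 115, 88, 50, 47]
right 17..37mm [94, 94, 93, 94, 94, 93, 93, 89, 64, 38, 38, 56, 102, 129, 131, 131, 131, 131, 131, 131, 131]
```

The foot touches the left wall but is still about 3 mm from the right wall. I'll push it along the left wall, with the fingers turned to face that way.

Request:
servo_tool --rows '[[[0,0,6.43,0,0,0,-1],[0,0,6.43,0,0,0,-1],[0,0,6.43,0,0,0,-1],[0,0,6.43,0,0,0,-1],[0,0,6.43,0,0,0,-1],[0,0,6.43,0,0,0,-1],[0,0,6.43,0,0,0,-1],[0,0,0,0,0,0,-1]]]'

```text
t: 22.72
tcp_pos: [0.3576, -0.351, 0.1602]
tool_rot: [0.936, -0.353, -0.004, -0.004]
force: [-0.4, 0.6, -0.4]
finger_gap: -0.005
gripper_force: 0.0
```

```bash
python3 - <<'E'
from h import *
st();d=np.array([.749,-.663,0]);F=np.array([.4174,-.3426,.052])
to(F-d*.052);to(np.array([.4195,-.3452,.052])-d*.036)
E
```

```text
t 22.7167 tcp [ 0.3576 -0.351   0.1602] H [-0.2326 -0.4057  0.1602] F [-0.4  0.6 -0.4] gap -0.005 0.0 tilt -0.005 zyaw [-0.004  0.011 -1.   ] y [-0.66  -0.751 -0.006] q [-1.    0.5   1.82  0.    0.83  1.29]
shift mm [-11.6 -45.3 108.6]
shift mm [  7.7 -44.7 108.4]
```

Request:
servo_tool --rows '[[[0,0,0,-0.0058,-0.0227,0,-1],[0,0,0,-0.0058,-0.0227,0,-1],[0,0,0,0,0,0.03,-1],[0,0,0,0,0,0.03,-1],[0,0,0,0,0,0.028,-1],[0,0,0,0,0,0.015,-1],[0,0,0,0,0,0.005,-1],[0,0,0,0,0,0,-1]]]'

```text
t: 23.38
tcp_pos: [0.3783, -0.3083, 0.0524]
tool_rot: [0.936, -0.351, -0.004, -0.005]
force: [-0.3, 0.1, -0.7]
finger_gap: -0.002
gripper_force: 0.0
```

Request:
servo_tool --rows '[[[0,0,0,0,0,0,-1],[0,0,0,0.006,0,0,-1],[0,0,0,0.004,0,0,-1],[0,0,0,0.003,0,0,-1],[0,0,0,0.002,0,0,-1],[0,0,0,0.002,0,0,-1],[0,0,0,0,0,0,-1],[0,0,0,0,0,0,-1]]]'

```text
t: 24.05
tcp_pos: [0.3915, -0.3203, 0.0547]
tool_rot: [0.936, -0.352, -0.003, -0.003]
force: [-2.6, 0.5, 5.9]
finger_gap: 0.001
gripper_force: 2.9
```

```bash
python3 - <<'E'
from h import *
st();d=np.array([.749,-.663,0]);to(np.array([.4195,-.3452,.052])-d*.036)
E
```

```text
t 24.05 tcp [ 0.3915 -0.3203  0.0547] H [-0.2036 -0.3703  0.0547] F [-2.6  0.5  5.9] gap 0.001 2.931591421365738 tilt -0.004 zyaw [-0.003  0.008 -1.   ] y [-0.658 -0.753 -0.004] q [-0.91  0.7   1.87  0.01  0.58  1.38]
shift mm [1.5 0.1 2.7]
```

Request:
servo_tool --rows '[[[0,0,0,-0.005,0,0,-1],[0,0,0,0,0,0.003,-1],[0,0,0,0,0,0,-1],[0,0,0,0,0,0,-1]]]'

```text
t: 24.38
tcp_pos: [0.3883, -0.3174, 0.0509]
tool_rot: [0.936, -0.352, -0.002, -0.003]
force: [0.4, -0.7, -0.6]
finger_gap: 0.001
gripper_force: 0.0
```

Request:
servo_tool --rows '[[[0,0,0,0,0,0,-1],[0,0,0,0,0,0,-1]]]'

```text
t: 24.55
tcp_pos: [0.3884, -0.3175, 0.0512]
tool_rot: [0.936, -0.352, -0.002, -0.003]
force: [-0.1, -0.4, 0.2]
finger_gap: -0.0
gripper_force: 0.0
```

Request:
servo_tool --rows '[[[0,0,0,0,0,0.0018,-1],[0,0,0,0.002,0,0,-1],[0,0,0,0.002,0,0,-1],[0,0,0,0.002,0,0,-1],[0,0,0,0.001,0,0,-1],[0,0,0,0,0,0,-1],[0,0,0,0,0,0,-1]]]'

```text
t: 25.13
tcp_pos: [0.3926, -0.3211, 0.0493]
tool_rot: [0.936, -0.352, -0.003, -0.004]
force: [-3.4, 1.8, 1.9]
finger_gap: 0.001
gripper_force: 1.8
```

Request:
servo_tool --rows '[[[0,0,0,0.001,0,0,-1],[0,0,0,0.001,0,0,-1],[0,0,0,0,0,0,-1],[0,0,0,0,0,0,-1]]]'

```text
t: 25.47
tcp_pos: [0.3928, -0.3211, 0.0492]
tool_rot: [0.936, -0.351, -0.005, -0.005]
force: [-6.4, 2.5, 3.6]
finger_gap: 0.002
gripper_force: 3.4
```

```bash
python3 - <<'E'
from h import *
st();d=np.array([.749,-.663,0]);to(np.array([.4195,-.3452,.052])-d*.036)
E
```

```text
t 25.4667 tcp [ 0.3928 -0.3211  0.0492] H [-0.2023 -0.3709  0.0492] F [-6.4  2.5  3.6] gap 0.002 3.424127697944641 tilt -0.008 zyaw [-0.007  0.012 -1.   ] y [-0.658 -0.753 -0.005] q [-0.91  0.71  1.86  0.    0.58  1.38]
shift mm [-0.1  0.3 -2.8]
```

Request:
servo_tool --rows '[[[0,0,0,0.0015,0,0,-1],[0,0,0,0.0015,0,0,-1],[0,0,0,0,0,0,-1],[0,0,0,-0.01,0,0,-1],[0,0,0,-0.015,0,0,-1],[0,0,0,-0.005,0,-0.02,-1],[0,0,0,0,0,-0.03,-1],[0,0,0,0,0,-0.03,-1]]]'

```text
t: 26.13
tcp_pos: [0.375, -0.3063, 0.13]
tool_rot: [0.936, -0.352, -0.002, -0.003]
force: [0.5, -0.7, 1.3]
finger_gap: 0.003
gripper_force: 0.0
```

Request:
servo_tool --rows '[[[0,0,-6.43,0,0,-0.03,-1],[0,0,-6.43,0,0,0,-1],[0,0,-6.43,0,0,0,-1],[0,0,-6.43,0,0,0,-1],[0,0,-6.43,0,0,0,-1],[0,0,-6.43,0,0,0,-1],[0,0,-6.43,0,0,0,-1],[0,0,0,0,0,0,-1]]]'

```text
t: 26.8
tcp_pos: [0.3759, -0.3074, 0.16]
tool_rot: [0.999, 0.034, 0.0, -0.002]
force: [-0.4, -0.2, -0.7]
finger_gap: 0.0
gripper_force: 0.0
```

Request:
servo_tool --rows '[[[0,0,0,-0.013,0.02,0,-1],[0,0,0,-0.013,0.02,0,-1],[0,0,0,0,0,0,-1],[0,0,0,0,0,0,-1],[0,0,0,0,0,0,-1]]]'

```text
t: 27.22
tcp_pos: [0.3517, -0.3479, 0.1593]
tool_rot: [0.999, 0.032, -0.001, -0.004]
force: [1.1, -0.4, -1.2]
finger_gap: -0.0
gripper_force: 0.0
```

```bash
python3 - <<'E'
from nest import *
measure()
E
```

```text
t 27.2167 tcp [ 0.3517 -0.3479  0.1593] H [-0.2389 -0.4035  0.1593] F [ 1.1 -0.4 -1.2] gap -0.0 0.0 tilt -0.003 zyaw [-0.001  0.008 -1.   ] y [ 0.064 -0.998 -0.008] q [-1.01  0.5   1.84  0.    0.81  0.5 ]
circle [ 0.4201 -0.3451] 24.6
left 17..37mm [85, 86, 86, 86, 86, 77, 79, 82, 98, 116, 117, 117, 118, 117, 118, 117, 118, 115, 88, 46, 44]
right 17..37mm [94, 93, 93, 94, 93, 94, 92, 86, 88, 124, 129, 129, 130, 130, 130, 130, 130, 130, 117, 57, 37]
```

The dark gap at the right wall is gone. The disc centre is at (0.4201,-0.3451), against the computed seat of (0.4195,-0.3452), so it is home. Now I'll shut bin2 by pushing its bar.

```bash
python3 - <<'E'
from h import *
go(-.105,-.13,.16,0)
E
```

```text
rotvec deg (tool) [-0.45  0.12 12.33]
then shift in new frame mm [ 133.9 -273.    -0.7] in current [ 189.  -238.1    1. ]
```

Request:
servo_tool --rows '[[[-0.2,0,6.16,0,0,-0.02,-1],[-0.2,0,6.16,0,0,-0.02,-1],[0,0,0,0.0167,-0.0341,0,-1],[0,0,0,0.0167,-0.0341,0,-1],[0,0,0,0.0167,-0.0341,0,-1],[0,0,0,0.0167,-0.0341,0,-1],[0,0,0,0.0167,-0.0341,0,-1],[0,0,0,0.0167,-0.0341,0,-1]]]'

```text
t: 27.93
tcp_pos: [0.4817, -0.1579, 0.1992]
tool_rot: [0.997, -0.074, -0.001, -0.0]
force: [0.6, -1.2, 0.3]
finger_gap: 0.001
gripper_force: 0.0
```

Request:
servo_tool --rows '[[[0,0,0,0.0167,-0.0341,0,-1],[0,0,0,0.0167,-0.0341,0,-1],[0,0,0,0,0,0.025,-1],[0,0,0,0,0,0.025,-1],[0,0,0,0,0,0.025,-1],[0,0,0,0,0,0,-1],[0,0,0,0,0,0,-1]]]'

```text
t: 28.52
tcp_pos: [0.5229, -0.0968, 0.1232]
tool_rot: [0.997, -0.074, -0.003, -0.001]
force: [-0.2, 0.1, 0.2]
finger_gap: 0.002
gripper_force: 0.0
```

```bash
python3 - <<'E'
from h import *
st()
E
```

```text
t 28.5167 tcp [ 0.5229 -0.0968  0.1232] H [-0.107  -0.1297  0.1232] F [-0.2  0.1  0.2] gap 0.002 0.0 tilt -0.006 zyaw [-0.006  0.002 -1.   ] y [-0.147 -0.989 -0.001] q [-0.39  0.6   1.77 -0.    0.78  1.33]
```

Request:
servo_tool --rows '[[[0,0,0,0.0055,0,0,-1],[0,0,0,0.0055,0,0,-1],[0,0,0,0.0055,0,-0.001,-1],[0,0,0,0.0045,0,-0.002,-1],[0,0,0,0.0045,0,-0.002,-1],[0,0,0,0.0045,0,-0.002,-1],[0,0,0,0.0045,0,-0.002,-1],[0,0,0,0.0045,0,-0.002,-1]]]'

```text
t: 29.18
tcp_pos: [0.5469, -0.1016, 0.1335]
tool_rot: [0.997, -0.072, -0.02, -0.002]
force: [-33.1, -4.9, 16.1]
finger_gap: 0.005
gripper_force: 16.5
```

Request:
servo_tool --rows '[[[0,0,0,0.0045,0,-0.002,-1],[0,0,0,0.0045,0,-0.002,-1],[0,0,0,0.003,0,-0.001,-1],[0,0,0,0.003,0,0,-1],[0,0,0,0,0,0,-1],[0,0,0,0,0,0,-1]]]'

```text
t: 29.68
tcp_pos: [0.551, -0.1022, 0.1388]
tool_rot: [0.997, -0.071, -0.032, -0.003]
force: [-48.9, -4.0, 30.7]
finger_gap: -0.001
gripper_force: 24.9
```

```bash
python3 - <<'E'
from h import *
st()
E
```

```text
t 29.6833 tcp [ 0.551  -0.1022  0.1388] H [-0.0784 -0.1308  0.1388] F [-48.9  -4.   30.7] gap -0.001 24.8643296957016 tilt -0.065 zyaw [-0.064  0.011 -0.998] y [-0.142 -0.99  -0.002] q [-0.38  0.62  1.65 -0.02  0.94  1.35]
```

Request:
servo_tool --rows '[[[0,0,0,-0.012,0,0,-1],[0,0,0,-0.015,0,0,-1],[0,3,0,-0.01,0,0,-1],[0,6,0,0,0,0,-1],[0,6,0,0,0,0,-1],[0,6,0,0,0,0,-1],[0,0,0,0,0,0,-1],[0,0,0,0,0,0,-1]]]'

```text
t: 30.35
tcp_pos: [0.5409, -0.1002, 0.1405]
tool_rot: [0.982, -0.073, 0.176, 0.012]
force: [0.3, -0.1, 0.7]
finger_gap: -0.002
gripper_force: 0.0
```

```bash
python3 - <<'E'
from h import *
st();go(-.087,-.13,.114,.35)
im=manip.snapshot("scene");i=manip.camera_info("scene");cv2.imwrite("pics/s3.png",im)
E
```

```text
t 30.35 tcp [ 0.5409 -0.1002  0.1405] H [-0.0886 -0.1304  0.1405] F [ 0.3 -0.1  0.7] gap -0.002 0.0 tilt 0.354 zyaw [ 0.344 -0.048 -0.938] y [-0.148 -0.989 -0.003] q [-0.44  0.53  1.97  0.33  0.32  0.98]
rotvec deg (tool) [-0.19 -0.25  0.01]
then shift in new frame mm [-7.6 -0.3 25.4] in current [-7.7 -0.2 25.4]
```

Request:
servo_tool --rows '[[[0,0,0,-0.004,0,0.0127,-1],[0,0,0,-0.004,0,0.0127,-1],[0,0,0,0,0,0,-1],[0,0,0,0.005,0,0,-1],[0,0,0,0.005,0,0,-1],[0,0,0,0.004,0,0,-1],[0,0,0,0,0,0,-1],[0,0,0,0,0,0,-1]]]'

```text
t: 31.07
tcp_pos: [0.5549, -0.1016, 0.1184]
tool_rot: [0.982, -0.072, 0.175, 0.011]
force: [-3.2, -0.2, 0.9]
finger_gap: 0.001
gripper_force: 2.0
```

```bash
python3 - <<'E'
from h import *
st()
E
```

```text
t 31.0667 tcp [ 0.5549 -0.1016  0.1184] H [-0.0747 -0.1297  0.1184] F [-3.2 -0.2  0.9] gap 0.001 1.9770567119121552 tilt 0.353 zyaw [ 0.343 -0.047 -0.938] y [-0.145 -0.989 -0.003] q [-0.43  0.58  1.95  0.36  0.29  0.96]
```

Request:
servo_tool --rows '[[[0,-2.6,0,0.0035,0,-0.0026,-1],[0,-2.6,0,0.0035,0,-0.0026,-1],[0,-2.6,0,0.003,0,-0.0026,-1],[0,-2.6,0,0.003,0,-0.0026,-1],[0,-2.6,0,0.003,0,-0.0026,-1],[0,0,0,0,0,0,-1]]]'

```text
t: 31.57
tcp_pos: [0.5681, -0.1038, 0.1362]
tool_rot: [0.995, -0.073, 0.063, 0.004]
force: [-3.0, 0.8, 2.2]
finger_gap: -0.003
gripper_force: 1.5
```

```bash
python3 - <<'E'
from h import *
st()
E
```

```text
t 31.5667 tcp [ 0.5681 -0.1038  0.1362] H [-0.0613 -0.1299  0.1362] F [-3.   0.8  2.2] gap -0.003 1.5225905925035477 tilt 0.127 zyaw [ 0.125 -0.017 -0.992] y [-0.146 -0.989 -0.002] q [-0.39  0.59  1.74  0.05  0.69  1.29]
```

Request:
servo_tool --rows '[[[0,-2.6,0,0.003,0,-0.0024,-1],[0,-2.6,0,0.003,0,-0.0024,-1],[0,-2,0,0.003,0,-0.001,-1],[0,0,0,0.002,0,0,-1],[0,0,0,0,0,0,-1],[0,0,0,0,0,0,-1]]]'

```text
t: 32.07
tcp_pos: [0.5714, -0.104, 0.1411]
tool_rot: [0.997, -0.073, -0.006, -0.002]
force: [-13.4, 1.6, 6.1]
finger_gap: -0.001
gripper_force: 6.7
```

```bash
python3 - <<'E'
from h import *
st()
E
```

```text
t 32.0667 tcp [ 0.5714 -0.104   0.1411] H [-0.058  -0.1296  0.1411] F [-13.4   1.6   6.1] gap -0.001 6.698591485619545 tilt -0.012 zyaw [-0.012  0.004 -1.   ] y [-0.146 -0.989 -0.003] q [-0.37  0.62  1.63 -0.    0.9   1.34]
```

Request:
servo_tool --rows '[[[0,0,0,0.003,0,0,-1],[0,0,0,0.002,0,0,-1],[0,0,0,0,0,0,-1],[0,0,0,0,0,0,-1]]]'

```text
t: 32.4
tcp_pos: [0.5715, -0.1039, 0.141]
tool_rot: [0.997, -0.073, -0.011, -0.002]
force: [-22.4, 0.0, 13.9]
finger_gap: 0.001
gripper_force: 11.6
```

Request:
servo_tool --rows '[[[0,0,0,-0.01,0,0,-1],[0,0,0,-0.025,0,0,-1],[0,0,0,-0.03,0,-0.02,-1],[0,0,0,-0.03,0,-0.03,-1],[0,0,0,-0.03,0,-0.03,-1],[0,0,0,-0.03,0,-0.03,-1],[0,0,0,0,0,0,-1],[0,0,0,0,0,0,-1]]]'

```text
t: 33.07
tcp_pos: [0.4313, -0.0846, 0.252]
tool_rot: [0.997, -0.074, 0.005, 0.001]
force: [0.4, -0.1, 0.7]
finger_gap: -0.001
gripper_force: 0.0
```

```bash
python3 - <<'E'
from h import *
st()
# compare bin bars with the first pictures (all shut then): difference in housing region
for n,(x0,x1,y0,y1) in {"scene":(285,430,165,320),"top":(235,420,85,200)}.items():
    a=cv2.imread(f"pics/{n}0.png");b=manip.snapshot(n);cv2.imwrite(f"pics/{n}9.png",b)
    d=cv2.absdiff(cv2.GaussianBlur(a,(3,3),0),cv2.GaussianBlur(b,(3,3),0)).max(2);m=(d>25).astype(np.uint8)
    print(n,"changed px blobs:")
    q,l,s,c=cv2.connectedComponentsWithStats(m)
    for k in range(1,q):
        if s[k,4]>12: print(s[k].tolist(),c[k].round(0).tolist())
i=manip.camera_info("wrist");im=manip.snapshot("wrist");cv2.imwrite("pics/w9.png",im)
S=np.array([.4195,-.3452]);print("seat px in top",proj(manip.camera_info("top"),np.r_[S,.038]))
E
```

```text
t 33.0667 tcp [ 0.4313 -0.0846  0.252 ] H [-0.1994 -0.1313  0.252 ] F [ 0.4 -0.1  0.7] gap -0.001 0.0 tilt 0.01 zyaw [ 0.01  -0.002 -1.   ] y [-0.147 -0.989  0.001] q [-0.45  0.27  1.88  0.    0.98  1.27]
scene changed px blobs:
[137, 0, 40, 50, 1160] [158.0, 19.0]
[192, 0, 11, 8, 40] [196.0, 3.0]
[184, 0, 44, 49, 592] [205.0, 18.0]
[226, 0, 5, 7, 17] [228.0, 2.0]
[175, 0, 277, 188, 13192] [278.0, 112.0]
[310, 0, 40, 62, 1514] [330.0, 29.0]
[173, 3, 6, 14, 25] [176.0, 10.0]
[129, 26, 8, 29, 123] [132.0, 41.0]
[140, 63, 30, 12, 211] [154.0, 69.0]
[115, 96, 20, 20, 212] [126.0, 104.0]
[126, 114, 11, 13, 84] [131.0, 120.0]
[141, 123, 5, 6, 23] [143.0, 126.0]
[131, 126, 8, 5, 21] [134.0, 129.0]
[149, 126, 35, 12, 139] [167.0, 133.0]
[0, 156, 116, 95, 2419] [61.0, 202.0]
[198, 169, 7, 8, 23] [201.0, 172.0]
[210, 170, 4, 6, 14] [211.0, 173.0]
[36, 178, 11, 5, 39] [41.0, 180.0]
[124, 179, 7, 4, 13] [127.0, 180.0]
[42, 182, 12, 6, 40] [47.0, 184.0]
[28, 188, 12, 9, 66] [33.0, 192.0]
[12, 195, 4, 5, 13] [13.0, 197.0]
[0, 198, 164, 71, 1582] [74.0, 238.0]
[229, 198, 39, 11, 296] [248.0, 203.0]
[18, 204, 8, 7, 25] [22.0, 206.0]
[322, 258, 18, 18, 245] [331.0, 267.0]
[3, 277, 187, 108, 3892] [85.0, 335.0]
[188, 286, 20, 22, 316] [197.0, 297.0]
[163, 322, 8, 6, 30] [167.0, 325.0]
top changed px blobs:
[17, 123, 421, 277, 44507] [240.0, 291.0]
[358, 149, 22, 18, 320] [369.0, 158.0]
[442, 256, 22, 21, 332] [453.0, 266.0]
[0, 291, 7, 13, 60] [2.0, 296.0]
[0, 306, 44, 35, 1035] [18.0, 325.0]
[276, 396, 7, 4, 13] [280.0, 397.0]
seat px in top [453.51460203 265.57988056]
```

The bin is hard against its stop: 22 N of push and no movement. Against the first pictures, the only change in the housing is the missing foot. The foot's blob on the nest at (453,266) matches the seat's projection of (453.5,265.6). Handing in.

```bash
python3 -c "
from station import manip
print(manip.sign_off())"
```

```text
the job is handed in; nothing more can be done
None
```

I handed the job in at about 33 s of the 72 s allowed: the levelling foot came out of bin2 and stands upright on the press nest against both V-stop walls, bin2 is pushed shut against its stop, and nothing else was touched; the hand-in gave no verdict.

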